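Move on from the coarse oilstone to the next

ROBOT

A 6-joint arm with a two-finger parallel gripper is mounted at the origin on a cart in front of the work surface, level with it; the furniture and walls round the work are solid. World frame = base frame: x ahead of the robot, y to its left, z up, the work surface at z = 0. Lengths are in mm, angles in rad, forces in N, time in s.
With the tool pointing down it reaches from about 300 to 750 mm from the base axis. Payload 8.5 kg.
Tool frame: the origin (TCP) lies midway between the tips of the shut fingers; the grasp point (between the pads) lies 19 mm behind it (r.grasp_offset is the distance from the TCP to the grasp point, in mm); z points along the fingers, y is the direction in which the jaws open and shut (so a half turn about z gives the same grasp; the last joint's range is limited). The gripper opens to 85 mm and grips with 20 to 120 N. Pads are 22 mm wide; open, the fingers measure 114 mm over their backs; the gripper's body (76 mm by 85 mm) begins 54 mm behind the grasp point. The pads swing forward as they close: fully open they stand 13 mm farther back than shut.
Start: joints at [-1.536, 0.381, 1.297, -0, 1.464, -0.215], TCP at [135.961, -532.912, 201.922] pointing down, gripper open.
Joint ranges: [-3.11, 3.11], [-0.89, 2.33], [0.22, 2.48], [-1.42, 4.56], [0.17, 2.85], [-2.88, 2.88]. Speed limits (rad/s): [2.39, 2.39, 3.14, 3.14, 3.14, 3.14].

INTERFACE

Orientations are given as a rotation vector (axis times angle).
In Python, from station import sense, get_image, r gives the robot as it stands.
- The arm moves only by the shell command python3 -m jog 'ROWS' [FORCE]. ROWS is JSON, a list of rows, each a list of 3 entries, a list of its own where there are three numbers: the shift along the world's x, y, z in cm, then the turn, a rotation vector about the world's x, y, z in degrees, then the finger opening in cm, from 0 to 8.54. A call has 1 to 5 rows; each row is the pose to reach, as a shift and turn from the pose measured when the call began; what a row does not reach only later rows make up. A row lasts 1/12 s, in which the tool goes at most 41.7 mm and 7.16 degrees, less where a joint would pass 70% of its speed; a pose out of reach is approached as far as the arm can. A call with a gripper value outside its range is refused whole. The fingers move at their own pace and stop on an object; FORCE is the grip in N (left out, the last holds). Time passes only in rows, so rows that repeat a pose let the fingers close. It gives the time, the measured TCP pose, the force and the opening at its end, in the units of the state.
- sense(): the state, without advancing time (a new reading comes with each control period).
- get_image(name): name is "side" or "top"; returns a dict with "frame" (480x640x3 uint8, red, green, blue), "depth" (480x640 float32, mm along the optical axis (not along the pixel's ray), 0 where there is no reading), "camera_matrix" (3x3 intrinsics, pixels), "world_from_camera" (4x4, takes a point from camera to world coordinates). Camera axes: x right, y down, z forward; pixel columns grow to the right and rows downward; lengths in mm; the calibration is good to about 2 mm. A picture is of the moment at which its call begins.
- r.job_done(): hands the job in, once; it reports no verdict.
The state is a dict: "time": time; "joint_pos": joint angles; "qvel": joint speeds; "effort": joint torques, N m; "tool_pos": TCP position; "ee_rot": TCP orientation; "force": force on the tool from outside, world axes, zero at the start; "torque": the same for the moment, N m; "gripper_width": finger opening in mm.
Only numpy, scipy, OpenCV 4.12 (cv2) and the standard library are available. Lean on these libraries where they do the work, as an engineer would, in place of code of your own. Each camera call takes 0.05 s, during which the arm holds its last target.

TASK

Sharpening moves on from the coarse stone, so shift all three oilstones round: the dark grey one from the honing clamp into the wooden stone box, the orange-brown one from the steel tray into the clamp, and the white one from the box into the tray. A clear bit of bench can take one meanwhile; set each stone flat and fully in its new place, and do not drop them or knock them together, for they chip. The clamp must end with its jaw slid up snug against the orange-brown stone, so that it is held between jaw and stop.

Things in the scene. Friction and masses are not known exactly. Their poses are not given: they have to be found in the camera images.
- coarse_stone_center (a point): centre of the coarse oilstone, a dark grey, almost black bar 152 x 51 x 25 mm (x along its length, y across, z up when flat), 0.34 to 0.5 kg, lying flat; it looks the same turned end for end. At the start it lies in the honing clamp.
- medium_stone_center (a point): centre of the medium oilstone, an orange-brown bar 152 x 51 x 25 mm (x along its length, y across, z up when flat), 0.34 to 0.5 kg, lying flat; it looks the same turned end for end. At the start it lies in the steel tray.
- fine_stone_center (a point): centre of the fine oilstone, a white, faintly veined bar 152 x 51 x 25 mm (x along its length, y across, z up when flat), 0.34 to 0.5 kg, lying flat; it looks the same turned end for end. At the start it lies in the wooden stone box.
- clear_bench (a point): a point on the bench top near its front edge, in the middle of a patch that is clear at every start, at least 75 mm to either side along world y and 30 mm along world x: one place where a stone can lie meanwhile, lengthwise along y. Between the places stand a wooden box with a book and a drawer cabinet, up to 140 mm high, and behind them a 190 mm bottle: carry things over these.
- clamp: honing clamp, fixed: plywood board 220 x 78 mm, dark wooden stop across one end, sliding dark wooden jaw with black knob at the other (both 16 mm thick, 26 mm above the bed), low lips 5 mm high, 68 mm apart along the sides. Origin on the bench under the seat's middle, x along the board to the stop, z up. Bed at z 12 mm (seated stone's centre at 24.5), stop's inner face at x +75 mm.
- clamp_jaw (a joint): how far the clamp's jaw is slid away from the stop, m, 0 to 0.024; the gap between jaw and stop is 150 mm plus this. Its screw is slack: it slides with about 1.5 N, stays where it is left, and moves towards the stop (clamp +x) as the value falls. Starts at 0.018 to 0.024; snug on a stone it reads about 0.002.
- jaw_knob (a point): middle of the round black star knob, 26 mm across, standing on the jaw; it does not turn. It reaches from 9 mm below to 10 mm above this point, with the top of the wooden jaw 16 mm below this point, and moves with the jaw.
- tray: shallow steel tray, 174 x 73 mm outside, 168 x 67 mm inside, fixed. Origin on the bench under its middle, x along its length. Floor 2 mm above the origin (centre of a stone lying in it 14.5 mm above it), rim 7 mm above it.
- stone_box: open lower half of a dark wooden stone box, fixed, 184 x 83 mm outside, 168 x 67 mm inside. Origin on the bench under its middle, x along its length. Floor 5 mm above the origin (centre of a stone lying in it 17.5 mm above it), walls 11 mm high. Its lid, a closed dark block 28 mm high of the same outline, lies apart and is not needed.

How it is judged (in metres and radians):
At the end, for the whole second after the job is handed in: The orange-brown stone lies in the clamp, the white one in the steel tray and the dark grey one in the wooden box, each flat on the floor of its place, within 14 mm of its middle and within 0.2 rad of its length, at rest; the jaw reads under 6 mm, so that the stone has under 4 mm of play (horizontal distance between medium_stone_center and clamp below 0.014 m and z of medium_stone_center in the frame of clamp between 0.0195 and 0.0295 m and angle between the x axis of medium_stone_center and the x axis of clamp, either way round below 0.2 rad and angle between each of medium_stone_center, fine_stone_center, coarse_stone_center's own z axis and vertical below 0.1 rad and linear speed of each of medium_stone, fine_stone, coarse_stone below 0.02 m/s and angular speed of each of medium_stone, fine_stone, coarse_stone below 0.1 rad/s and horizontal distance between fine_stone_center and tray below 0.014 m and z of fine_stone_center in the frame of tray between 0.0095 and 0.0195 m and angle between the x axis of fine_stone_center and the x axis of tray, either way round below 0.2 rad and horizontal distance between coarse_stone_center and stone_box below 0.014 m and z of coarse_stone_center in the frame of stone_box between 0.0125 and 0.0225 m and angle between the x axis of coarse_stone_center and the x axis of stone_box, either way round below 0.2 rad and value of joint clamp_jaw below 0.006 m); the robot touches nothing.
It fails at once if two stones are knocked together (contact force between coarse_stone and medium_stone above 3 N or contact force between any of medium_stone, coarse_stone and fine_stone above 3 N).
It fails at once if a stone is dropped (falls more than about 25 mm) ((linear speed of coarse_stone above 0.7 m/s and contact force between the fingers and coarse_stone below 0.05 N) or (linear speed of medium_stone above 0.7 m/s and contact force between the fingers and medium_stone below 0.05 N) or (linear speed of fine_stone above 0.7 m/s and contact force between the fingers and fine_stone below 0.05 N)).
It also fails if it takes over 120 s, if anything falls off the work surface, if the arm or the gripper's body presses on something with over 40 N, if the wrist force passes 120 N, or if a joint passes its speed limit or range.

## Working session

There is one attempt and no reset: what is moved stays moved. The work goes in short steps, Python scripts to look and compute and a shell command to move; the robot and the scene stay as the last step left them, time stands still between calls to the robot, and variables do not carry over. Pictures are saved under pics/ and viewed, and the job is handed in when it is done.

```bash
ls; mkdir -p pics; cat > h.py <<'E'
import numpy as np, cv2
from station import sense,get_image,r
def shot(name,fn):
    d=get_image(name); cv2.imwrite('pics/'+fn+'.png',d['frame'][:,:,::-1]); np.savez('pics/'+fn+'.npz',**d); return d
def load(fn): return np.load('pics/'+fn+'.npz')
def px(d,u,v,z=None):
    K=d['camera_matrix'];T=d['world_from_camera']
    ray=np.linalg.inv(K)@np.array([u,v,1.])
    if z is None:
        dd=d['depth'][int(v)-1:int(v)+2,int(u)-1:int(u)+2]; p=ray*np.median(dd[dd>0])
    else:
        o=T[:3,3]; w=T[:3,:3]@ray; return o+w*(z-o[2])/w[2]
    return T[:3,:3]@p+T[:3,3]
def crop(fn,u0,v0,u1,v1,s,out):
    im=cv2.imread('pics/'+fn+'.png')[v0:v1,u0:u1]; cv2.imwrite('pics/'+out+'.png',cv2.resize(im,None,fx=s,fy=s,interpolation=cv2.INTER_CUBIC))
E
python3 - <<'E'
from h import *
shot('top','t0');shot('side','s0');s=sense();print(s['time'],s['tool_pos'],s['ee_rot'],s['gripper_width'],s['force'])
E
```

```text
pics
0.1 [ 135.92807546 -532.62760401  201.39206995] [-3.11585362e+00 -3.91175141e-01 -1.73262287e-04] 85.64425030323295 [-0.20238499  0.62688997  0.11996042]
```

View pics/t0.png

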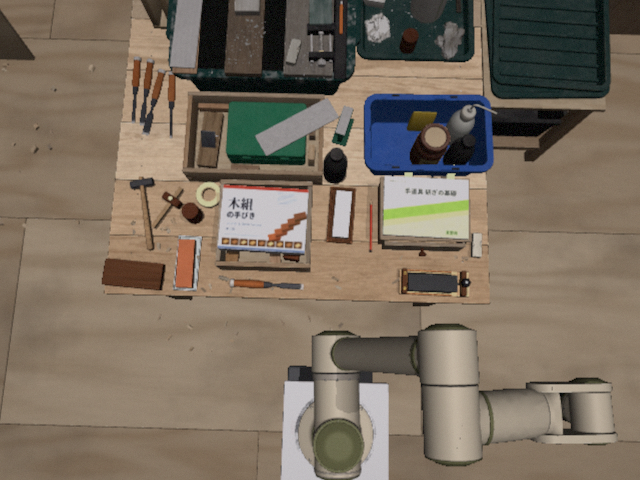

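View pics/s0.png

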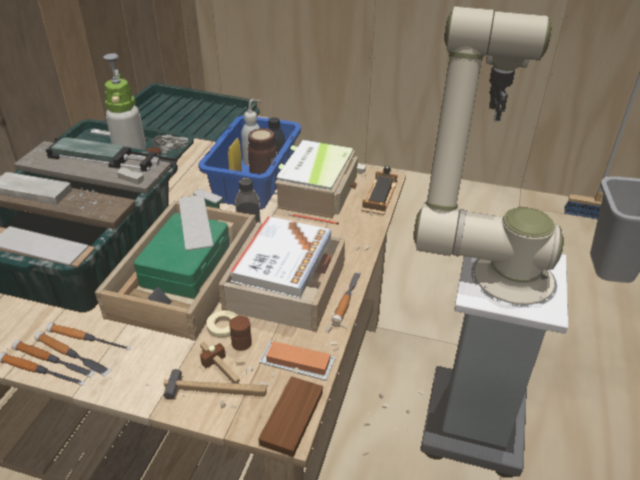

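The top view shows the clamp at about (435,283), the tray at (187,263), the box at (341,215) and clear bench around (350,280). I'll enlarge these.

```bash
python3 - <<'E'
from h import *
crop('t0',390,255,490,310,8,'c1');crop('t0',165,225,215,300,8,'c2');crop('t0',315,175,365,255,7,'c3')
d=load('t0')
for n,u,v in [('coarse',433,283),('med',186,263),('fine',342,215),('bench',350,280),('bookL',265,220),('bookR',425,210),('bottle',335,160),('lid',133,275),('box drawer front',262,262),('edge',350,298)]: print(n,px(d,u,v).round(1))
E
```

```text
coarse [ 458.7 -293.6   35.3]
med [502.  478.4  24.9]
fine [668.8  -8.1  30.4]
bench [465.2 -38.4   0.6]
bookL [622.  226.  134.4]
bookR [ 668.2 -253.5  124.7]
bottle [797.8  22.6 184.6]
lid [459.3 639.9  28.5]
box drawer front [514.3 242.    7.1]
edge [408.4 -39.2   0.9]
```

View pics/c1.png

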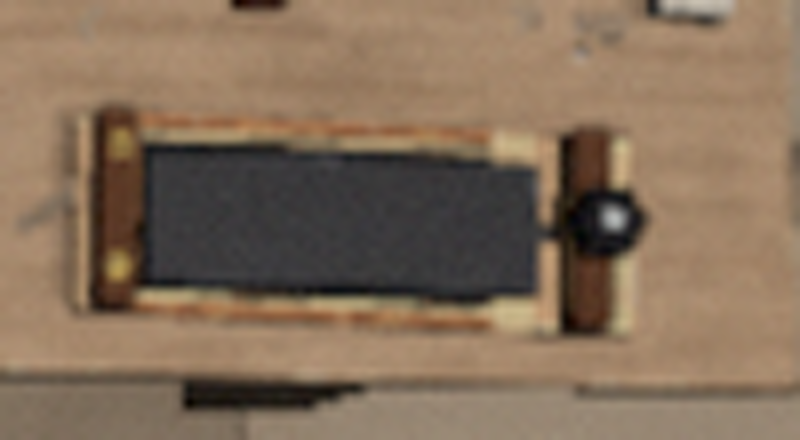

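View pics/c2.png

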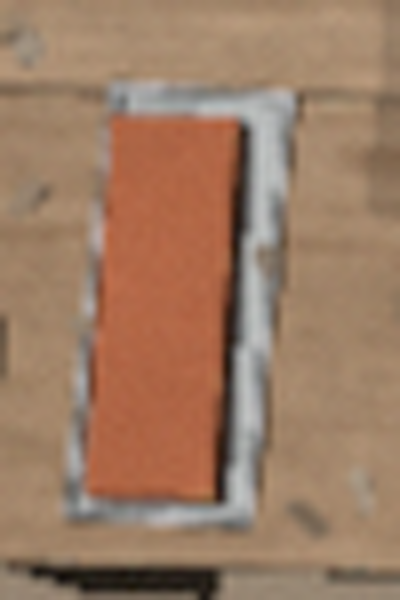

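View pics/c3.png

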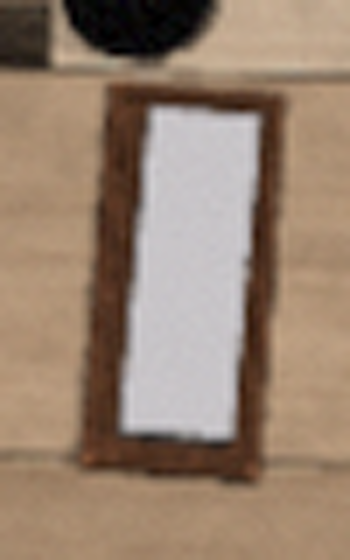

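```bash
python3 - <<'E'
from h import *
d=load('t0')
def quad(n,pts,u0,v0,s,z):
    P=np.array([px(d,(x+.5)/s-.5+u0,(y+.5)/s-.5+v0,z)[:2] for x,y in pts])
    (c,sz,a)=cv2.minAreaRect(P.astype(np.float32))
    m=P.mean(0); k=np.argmax([np.linalg.norm(P[1]-P[0]),np.linalg.norm(P[2]-P[1])])
    e=(P[1]-P[0]+P[2]-P[3]) if k==0 else (P[2]-P[1]+P[3]-P[0])
    print(n,m.round(1),'size',np.linalg.norm(P[1]-P[0]).round(1),np.linalg.norm(P[2]-P[1]).round(1),'yaw',np.degrees(np.arctan2(e[1],e[0])).round(2))
quad('coarse',[(143,145),(537,167),(535,297),(140,285)],390,255,8,37)
quad('stop',[(96,105),(137,107),(133,309),(92,307)],390,255,8,38)
quad('board',[(80,115),(632,132),(630,333),(75,310)],390,255,8,12)
quad('jaw',[(566,130),(608,130),(606,330),(563,330)],390,255,8,38)
print('knob',px(d,606/8+390,220/8+255,58))
quad('tray',[(108,83),(297,92),(252,527),(66,518)],165,225,8,7)
quad('med',[(110,115),(241,120),(218,500),(86,497)],165,225,8,27)
quad('box',[(108,85),(284,93),(262,480),(80,466)],315,175,7,11)
quad('fine',[(148,106),(262,112),(238,440),(120,434)],315,175,7,30)
print(d['world_from_camera'].round(2), d['camera_matrix'])
s=sense()
from scipy.spatial.transform import Rotation as R
print(R.from_rotvec(s['ee_rot']).as_matrix().round(3), r.grasp_offset)
E
```

```text
coarse [ 460.  -289.8] size 152.9 50.6 yaw -90.94
stop [ 464.1 -202.9] size 15.9 78.6 yaw 178.61
board [ 463.6 -301.3] size 217.7 79.3 yaw -90.53
jaw [ 460.  -385.2] size 16.3 77.7 yaw 177.83
knob [ 460.23405568 -388.90660324   58.        ]
tray [506.5 479.1] size 75.9 174.5 yaw 178.45
med [502.1 481. ] size 51.9 150.4 yaw -179.33
box [675.2  -5.1] size 81.9 183.4 yaw 177.39
fine [674.2  -8.1] size 52.4 154.0 yaw 176.58
[[ 3.00000e-02 -9.80000e-01  1.90000e-01  2.59550e+02]
 [-1.00000e+00 -3.00000e-02  0.00000e+00  6.97600e+01]
 [ 0.00000e+00 -1.90000e-01 -9.80000e-01  1.72183e+03]
 [ 0.00000e+00  0.00000e+00  0.00000e+00  1.00000e+00]] [[545.8850256    0.         315.12411856]
 [  0.         545.8850256  238.00145635]
 [  0.           0.           1.        ]]
[[ 0.969  0.247 -0.   ]
 [ 0.247 -0.969  0.001]
 [ 0.    -0.001 -1.   ]] 18.700000000000003
```

```bash
cat >> h.py <<'E'
from scipy.spatial.transform import Rotation as R
def dl(x,y,z,a):
    "print cm shift and deg rotvec to reach TCP x,y,z mm with tool-y at angle a deg, tool down"
    s=sense(); a=np.radians(a); Y=np.array([np.cos(a),np.sin(a),0]);Z=np.array([0,0,-1.]);X=np.cross(Y,Z)
    W=np.stack([X,Y,Z],1); C=R.from_rotvec(s['ee_rot']).as_matrix()
    print('t',round(s['time'],2),'pos',s['tool_pos'].round(1),'F',np.round(s['force'],1),'w',round(s['gripper_width'],1))
    print('  shift cm',((np.array([x,y,z])-s['tool_pos'])/10).round(2),'turn deg',np.degrees(R.from_matrix(W@C.T).as_rotvec()).round(2))
E
python3 -m jog '[[[3,2.2,0],[0,0,7],6.5],[[6,4.5,0],[0,0,14],6.5],[[9,6.8,0],[0,0,21],6.5],[[12,9,0],[0,0,28],6.5],[[15,11.3,0],[0,0,35],6.5]]'
python3 -c "
from h import *
dl(460,-290,120,-1)"
```

```text
time: 0.52
tool_pos: [287.0, -418.3, 201.1]
ee_rot: [-2.85, -1.318, 0.0]
force: [1.0, -0.2, 1.1]
gripper_width: 65.2
t 0.52 pos [ 287.  -418.3  201.1] F [ 1.  -0.2  1.1] w 65.2
  shift cm [17.3  12.83 -8.11] turn deg [-0.07 -0.09 39.37]
```

```bash

python3 -m jog '[[[3,2.2,0],[0,0,7],6.5],[[6,4.4,0],[0,0,14],6.5],[[9,6.6,0],[0,0,21],6.5],[[12,8.8,0],[0,0,28],6.5],[[15,11,0],[0,0,35],6.5]]' >/dev/null
python3 -m jog '[[[2.3,1.8,-2],[0,0,4.4],6.5],[[2.3,1.8,-5],[0,0,4.4],6.5],[[2.3,1.8,-8],[0,0,4.4],6.5],[[2.3,1.8,-8.1],[0,0,4.4],6.5]]'
python3 -c "
from h import *
dl(460,-290,60,-1)
shot('top','t1');shot('side','s1');crop('t1',390,235,490,310,8,'c4');crop('s1',340,130,440,230,6,'c5')"
```

```text
time: 1.27
tool_pos: [459.4, -286.2, 114.9]
ee_rot: [-2.224, -2.202, 0.002]
force: [-1.0, 0.2, -1.2]
gripper_width: 65.4
t 1.27 pos [ 459.4 -286.2  114.9] F [-1.   0.2 -1.2] w 65.4
  shift cm [ 0.06 -0.38 -5.49] turn deg [-0.46 -0.54 -0.44]
```

View pics/c5.png

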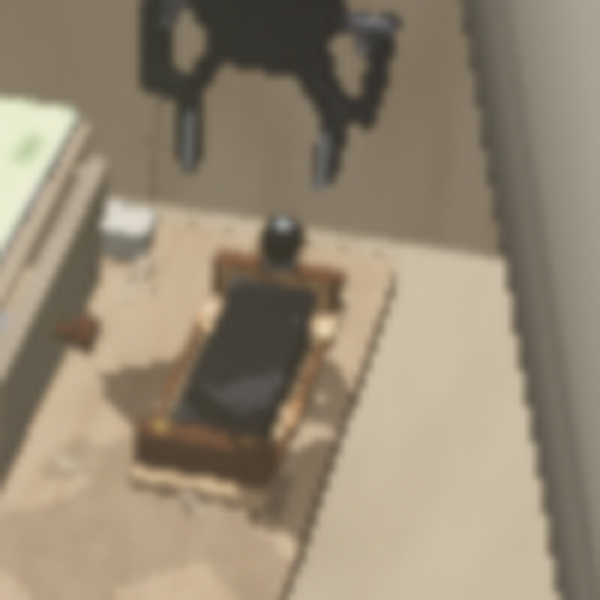

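View pics/s1.png

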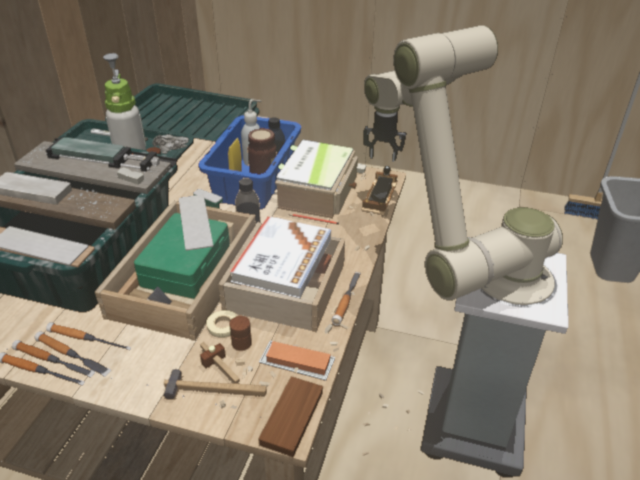

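```bash
python3 -c "
from h import *
d=load('s1');K=d['camera_matrix'];T=d['world_from_camera']
for x,y in [(188,168),(325,183),(256,176)]:
  w=T[:3,:3]@np.linalg.inv(K)@np.array([340+x/6,130+y/6,1]);o=T[:3,3];print(o+w*(-286-o[1])/w[1])
"
python3 -m jog '[[[0,-0.3,-2],[0,0,-0.4],6.5],[[0,-0.3,-4],[0,0,-0.4],6.5],[[0,-0.3,-6],[0,0,-0.4],6.5],[[0,-0.3,-7],[0,0,-0.4],6.5],[[0,-0.3,-7],[-0.4,-0.5,-0.4],6.5]]'
python3 -c "
from h import *
dl(460,-289.5,18,-1)
shot('side','s2');crop('s2',340,130,440,230,6,'c6')"
```

```text
[ 496.41623106 -286.          150.83783928]
[ 420.63211266 -286.          154.92475099]
[ 458.59614029 -286.          152.53186138]
time: 1.78
tool_pos: [460.9, -292.2, 49.6]
ee_rot: [2.238, 2.196, 0.001]
force: [-0.8, 0.3, -1.3]
gripper_width: 64.9
t 1.78 pos [ 460.9 -292.2   49.6] F [-0.8  0.3 -1.3] w 64.9
  shift cm [-0.09  0.27 -3.16] turn deg [0.25 0.28 0.08]
```

View pics/c6.png

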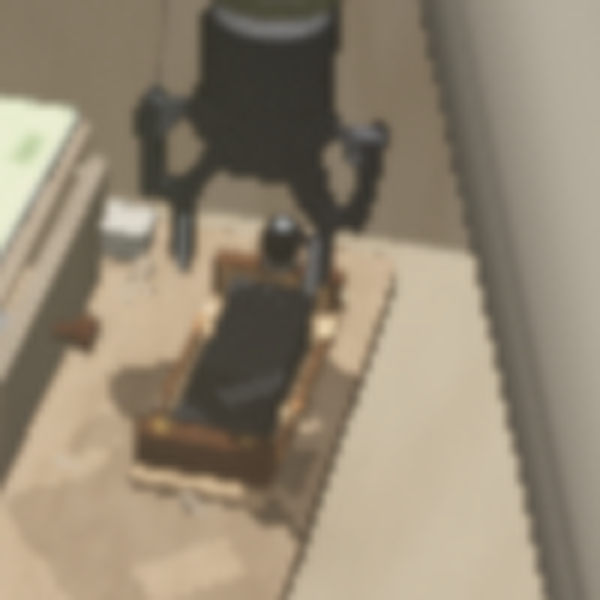

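```bash
python3 -c "
from h import *
d=load('s2');K=d['camera_matrix'];T=d['world_from_camera'];print(T.round(2))
for x,y in [(183,268),(313,290)]:
  w=T[:3,:3]@np.linalg.inv(K)@np.array([340+x/6,130+y/6,1]);o=T[:3,3];print(o+w*(-292-o[1])/w[1])
z=d['depth'];print(z[165:182:2,366:374].round(0))
for y in range(165,180,2):
  for x in (369,370,371): print(x,y,px(d,x,y).round(0),end=' ')
  print()
for p,n in [((280,275),'stone far'),((240,425),'near')]:
  print(n,px(d,340+p[0]/6,130+p[1]/6))
"

```

```text
[[-9.60000e-01 -1.80000e-01  2.20000e-01  1.71400e+02]
 [-2.80000e-01  5.90000e-01 -7.60000e-01  1.44033e+03]
 [ 1.00000e-02 -7.90000e-01 -6.20000e-01  1.18379e+03]
 [ 0.00000e+00  0.00000e+00  0.00000e+00  1.00000e+00]]
[ 496.36633697 -292.           82.93805869]
[ 422.36234775 -292.           82.48678917]
[[3676. 3697. 2027. 2017. 2022. 2039. 2041. 3693.]
 [2265. 2255. 2032. 2027. 2031. 2034. 2046. 3649.]
 [2247. 2247. 2043. 2048. 2034. 2043. 2050. 2248.]
 [2238. 2232. 2054. 2060. 2045. 2052. 2050. 2226.]
 [2231. 2217. 2055. 2042. 2047. 2054. 2230. 2236.]
 [2210. 2220. 2222. 2215. 2049. 2063. 2213. 2211.]
 [2201. 2204. 2219. 2223. 2204. 2208. 2199. 2204.]
 [2188. 2192. 2187. 2195. 2198. 2202. 2203. 2187.]
 [2189. 2189. 2189. 2175. 2186. 2191. 2172. 2179.]]
369 165 [ 501. -279.  128.] 370 165 [ 498. -280.  128.] 371 165 [ 497. -292.  121.] 
369 167 [ 502. -283.  117.] 370 167 [ 498. -284.  117.] 371 167 [ 496. -287.  116.] 
369 169 [ 502. -287.  107.] 370 169 [ 498. -282.  111.] 371 169 [ 494. -283.  111.] 
369 171 [ 501. -286.  100.] 370 171 [ 497. -282.  103.] 371 171 [ 495. -288.  100.] 
369 173 [ 500. -283.   94.] 370 173 [ 497. -284.   94.] 371 173 [ 494. -288.   92.] 
369 175 [ 524. -413.    4.] 370 175 [ 498. -294.   80.] 371 175 [ 517. -413.    5.] 
369 177 [ 523. -407.   -1.] 370 177 [ 519. -408.   -1.] 371 177 [ 516. -409.   -1.] 
369 179 [ 519. -392.    0.] 370 179 [ 516. -391.    2.] 371 179 [ 513. -394.    1.] 
stone far [ 455.02754449 -378.64945444   33.90214722]
near [ 444.7102382  -218.97082224   35.02959892]
```

```bash

python3 -m jog '[[[-0.05,0.3,-1],[0,0,0],6.5],[[-0.05,0.3,-2],[0,0,0],6.5],[[-0.05,0.3,-2.6],[0.2,0.3,0],6.5],[[-0.05,0.3,-2.9],[0.2,0.3,0],6.5],[[-0.05,0.3,-2.9],[0.2,0.3,0],6.5]]'
python3 -c "
from h import *
dl(460,-289.5,18,-1)
d=shot('side','s3');crop('s3',340,130,440,230,6,'c7')
dl(460,-289.5,18,-1)
K=d['camera_matrix'];T=d['world_from_camera']
for p in [(460,-290,18.7),(496,-290,18.7),(424,-290,18.7),(496,-290,40),(424,-290,40)]:
  q=np.linalg.inv(T)@np.array([*p,1]); q=K@q[:3]; print(p,((q[:2]/q[2]-[340,130])*6).round())
"
```

```text
time: 2.25
tool_pos: [460.6, -289.3, 21.5]
ee_rot: [2.24, 2.199, -0.001]
force: [0.6, -0.1, -1.4]
gripper_width: 65.0
t 2.25 pos [ 460.6 -289.3   21.5] F [ 0.6 -0.1 -1.4] w 65.0
  shift cm [-0.06 -0.02 -0.35] turn deg [0.12 0.06 0.06]
t 2.3 pos [ 460.7 -289.4   21.8] F [-0.5 -0.   0.5] w 65.0
  shift cm [-0.07 -0.01 -0.38] turn deg [0.14 0.08 0.06]
(460, -290, 18.7) [238. 376.]
(496, -290, 18.7) [176. 366.]
(424, -290, 18.7) [300. 387.]
(496, -290, 40) [178. 334.]
(424, -290, 40) [303. 355.]
```

View pics/c7.png

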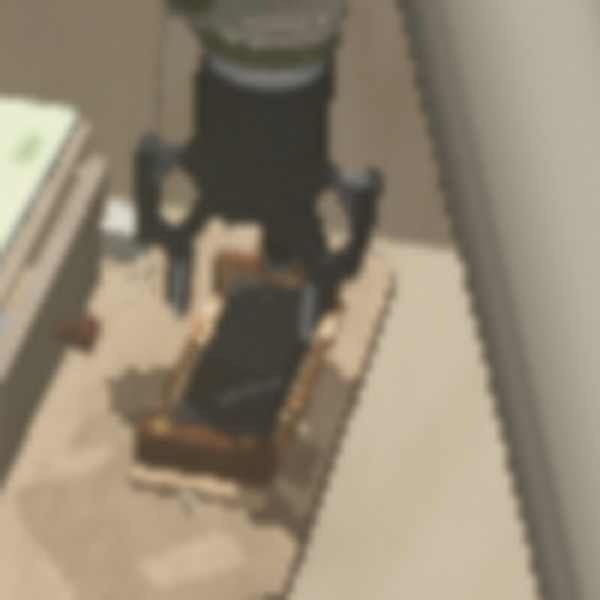

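```bash

python3 -m jog '[[[-0.05,0,0],[0.1,0.1,0],5.6],[[-0.05,0,0],[0.1,0.1,0],5.2],[[-0.05,0,0],[0.1,0.1,0],4.8],[[-0.05,0,0],[0.1,0.1,0],4.6],[[-0.05,0,0],[0.1,0.1,0],4.6]]' 20
python3 -c "
from h import *
dl(460,-289.5,18,-1)
d=shot('side','s4');crop('s4',340,130,440,230,6,'c8')
"
```

```text
time: 2.72
tool_pos: [460.3, -289.4, 21.9]
ee_rot: [2.242, 2.2, -0.001]
force: [0.0, -0.3, -0.0]
gripper_width: 46.2
t 2.72 pos [ 460.3 -289.4   21.9] F [ 0.  -0.3 -0. ] w 46.2
  shift cm [-0.03 -0.01 -0.39] turn deg [ 0.05 -0.01  0.06]
```

View pics/c8.png

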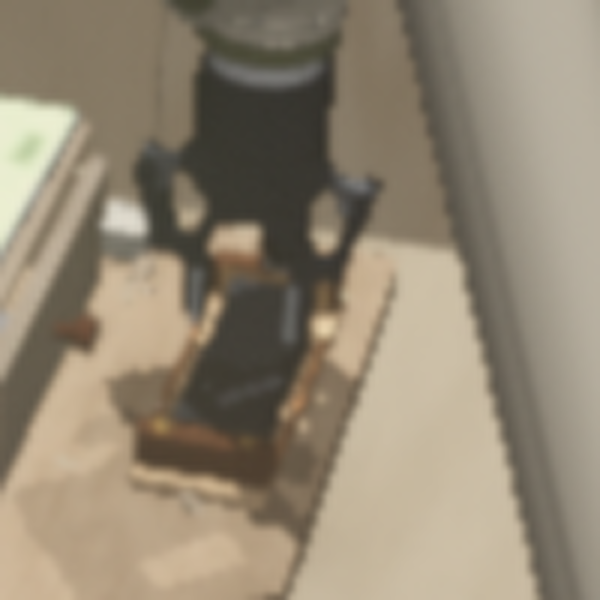

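```bash
python3 -c "
from h import *
d=load('s4');K=d['camera_matrix'];T=d['world_from_camera'];print(sense()['joint_pos'])
for x,y in [(193,318),(293,343)]:
  w=T[:3,:3]@np.linalg.inv(K)@np.array([340+x/6,130+y/6,1]);o=T[:3,3];print(o+w*(-280-o[1])/w[1],o+w*(-290-o[1])/w[1])
"
python3 -m jog '[[[0,0,0],[0,0,0],6.0],[[0,0,0],[0,0,0],6.5],[[0,0,-0.4],[0,0,0],6.5],[[0,0,-0.8],[0,0,0],6.5],[[0,0,-1.2],[0,0,0],6.5]]'
python3 -m jog '[[[0,0,0],[0,0,0],6.0],[[0,0,0],[0,0,0],5.4],[[0,0,0],[0,0,0],4.9],[[0,0,0],[0,0,0],4.8]]'
python3 -c "
from h import *
dl(460,-289.5,18,-1)"
```

```text
[-7.78769097e-01  5.67811151e-01  1.56511766e+00 -8.88079496e-04
  1.00826610e+00 -7.59776201e-01]
[ 486.41556747 -280.           59.05816358] [ 488.24670493 -290.           52.52026588]
[ 428.91396965 -280.           53.60935133] [ 430.41085886 -290.           47.03978049]
time: 3.18
tool_pos: [460.2, -289.3, 9.4]
ee_rot: [2.242, 2.201, -0.001]
force: [0.3, -0.4, 0.2]
gripper_width: 65.1
time: 3.52
tool_pos: [460.2, -289.4, 9.5]
ee_rot: [2.242, 2.2, -0.001]
force: [0.3, -0.0, -0.4]
gripper_width: 48.3
t 3.52 pos [ 460.2 -289.4    9.5] F [ 0.3 -0.  -0.4] w 48.3
  shift cm [-0.02 -0.01  0.85] turn deg [ 0.05 -0.02  0.06]
```

```bash

python3 -m jog '[[[0,0,0],[0,0,0],6.0],[[0,0,0],[0,0,0],6.5],[[0,0,-0.4],[0,0,0],6.5],[[0,0,-0.8],[0,0,0],6.5],[[0,0,-1.1],[0,0,0],6.5]]'
python3 -m jog '[[[0,0,0],[0,0,0],6.0],[[0,0,0],[0,0,0],5.4],[[0,0,0],[0,0,0],4.9],[[0,0,0],[0,0,0],4.8]]'
python3 -c "
from h import *
dl(460,-289.5,18,-1)
d=shot('side','s5');crop('s5',340,130,440,230,6,'c9')"
```

```text
time: 3.93
tool_pos: [460.1, -289.2, -2.1]
ee_rot: [-2.242, -2.201, 0.001]
force: [-0.8, -0.2, 0.1]
gripper_width: 65.0
time: 4.27
tool_pos: [459.8, -289.1, -2.2]
ee_rot: [-2.241, -2.2, 0.002]
force: [-2.0, 0.3, -1.6]
gripper_width: 49.9
t 4.27 pos [ 459.8 -289.1   -2.2] F [-2.   0.3 -1.6] w 49.9
  shift cm [ 0.02 -0.04  2.02] turn deg [ 0.01 -0.08  0.06]
```

View pics/c9.png

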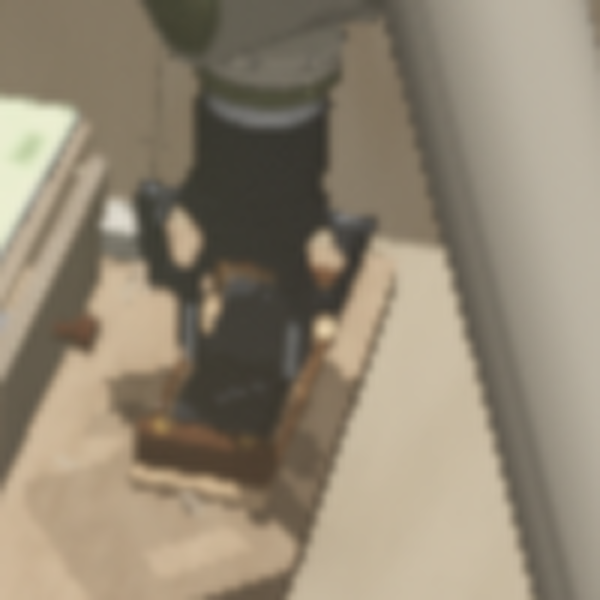

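```bash

python3 -m jog '[[[0,0,0],[0,0,0],6.0],[[0,0,0],[0,0,0],6.5],[[0.02,0,-0.3],[0,0,0],6.5],[[0.02,0,-0.6],[0,0,0],6.5],[[0.02,0,-0.7],[0,0,0],6.5]]'
python3 -m jog '[[[0,0,0],[0,0,0],6.0],[[0,0,0],[0,0,0],5.4],[[0,0,0],[0,0,0],4.9],[[0,0,0],[0,0,0],4.0],[[0,0,0],[0,0,0],4.0]]' 60
python3 -c "
from h import *
dl(460,-289.5,18,-1)
d=shot('side','s6');crop('s6',340,130,440,230,6,'c10')"
```

```text
time: 4.73
tool_pos: [459.9, -289.0, -9.7]
ee_rot: [-2.241, -2.2, 0.001]
force: [0.2, 0.8, -0.5]
gripper_width: 65.0
time: 5.15
tool_pos: [459.8, -289.0, -9.4]
ee_rot: [-2.241, -2.2, 0.002]
force: [-1.6, 0.3, 4.3]
gripper_width: 49.9
t 5.15 pos [ 459.8 -289.    -9.4] F [-1.6  0.3  4.3] w 49.9
  shift cm [ 0.02 -0.05  2.74] turn deg [-0.01 -0.09  0.05]
```

View pics/c10.png

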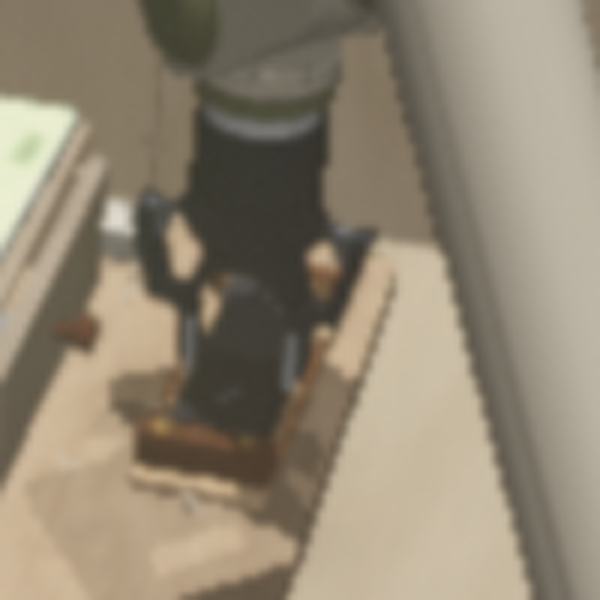

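```bash

python3 -m jog '[[[0,0,0.3],[0,0,0],4.0],[[0,0,0.8],[0,0,0],4.0],[[0,0,1.5],[0,0,0],4.0],[[0,0,2.5],[0,0,0],4.0],[[0,0,3],[0,0,0],4.0]]'
python3 -c "
from h import *
dl(465,-38,60,0)
d=shot('side','s7');crop('s7',340,130,440,230,6,'c11')"
```

```text
time: 5.62
tool_pos: [460.2, -289.3, 22.0]
ee_rot: [2.241, 2.201, -0.002]
force: [-0.2, 0.6, -4.3]
gripper_width: 49.5
t 5.62 pos [ 460.2 -289.3   22. ] F [-0.2  0.6 -4.3] w 49.5
  shift cm [ 0.48 25.13  3.8 ] turn deg [ 0.05 -0.03  1.05]
```

View pics/c11.png

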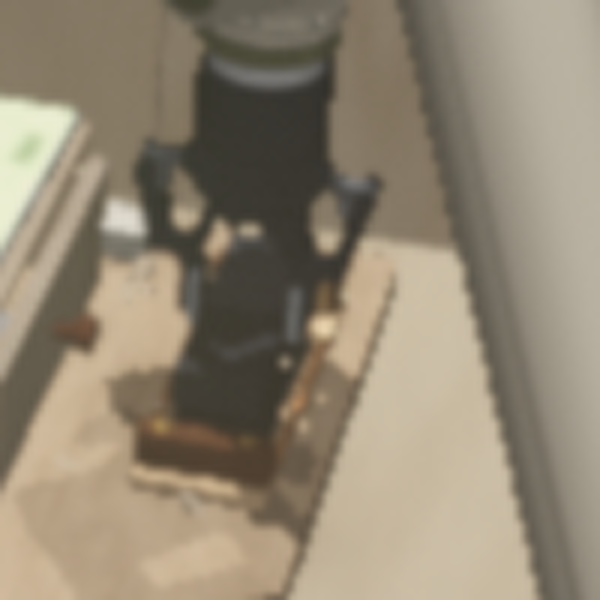

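```bash

python3 -m jog '[[[0,0.5,2],[0,0,0],4.0],[[0.1,4,3.5],[0,0,0.5],4.0],[[0.2,8,4],[0,0,1],4.0],[[0.3,12,4],[0,0,1],4.0],[[0.5,15.5,4],[0,0,1],4.0]]'
python3 -m jog '[[[0,3,0],[0,0,0],4.0],[[0,6,0],[0,0,0],4.0],[[0,9,0],[0,0,0],4.0],[[0,9.6,-1],[0,0,0],4.0],[[0,9.6,-2],[0,0,0],4.0]]'
python3 -c "
from h import *
dl(465,-38,-21,0)
d=shot('side','s8');crop('s8',280,180,420,300,5,'c12');shot('top','t8');crop('t8',280,210,430,310,5,'c13')"
```

```text
time: 6.08
tool_pos: [465.1, -132.5, 63.3]
ee_rot: [2.221, 2.219, -0.001]
force: [0.9, 0.5, -4.3]
gripper_width: 49.3
time: 6.5
tool_pos: [465.1, -34.4, 43.7]
ee_rot: [2.217, 2.221, 0.001]
force: [0.0, -0.4, -4.1]
gripper_width: 49.7
t 6.5 pos [465.1 -34.4  43.7] F [ 0.  -0.4 -4.1] w 49.7
  shift cm [-0.01 -0.36 -6.47] turn deg [ 0.12  0.15 -0.1 ]
```

View pics/c12.png

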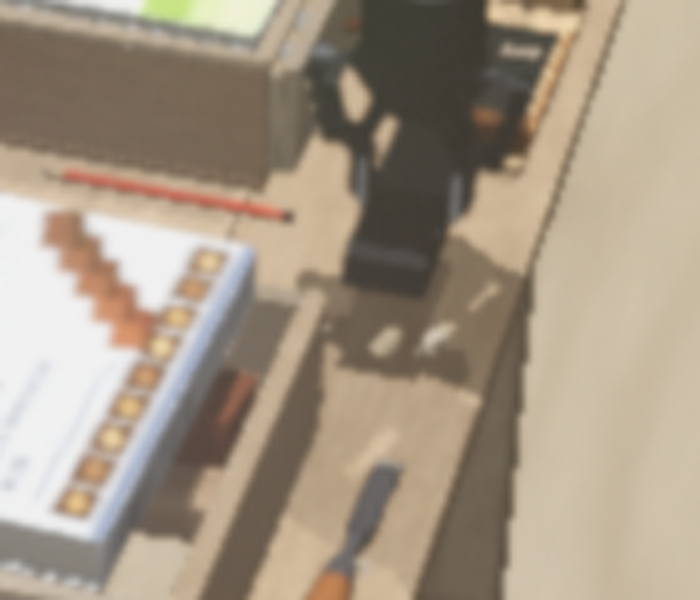

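View pics/c13.png

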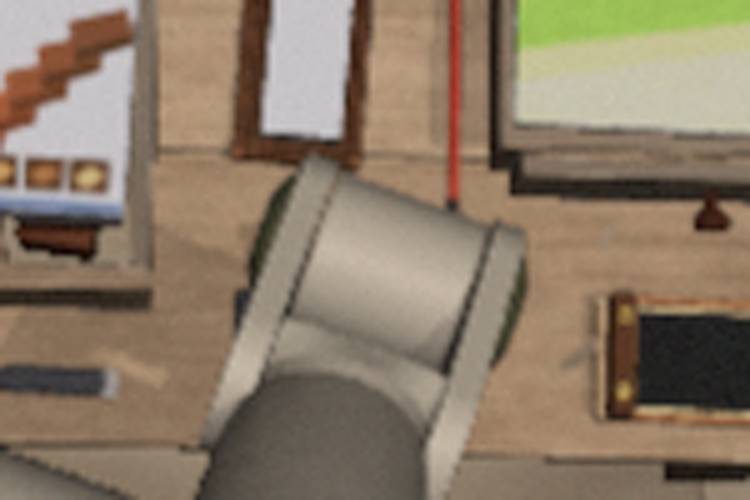

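```bash

python3 -m jog '[[[0,-0.3,-1.5],[0,0,0],4.0],[[0,-0.3,-3],[0,0,0],4.0],[[0,-0.3,-4.5],[0.1,0.1,0],4.0],[[0,-0.3,-5.4],[0.1,0.1,0],4.0],[[0,-0.3,-5.7],[0.1,0.1,0],4.0]]'
python3 -m jog '[[[0,0,0],[0,0,0],4.0],[[0,0,-0.2],[0,0,0],4.0]]'
```

```text
time: 7.02
tool_pos: [464.1, -39.1, -15.1]
ee_rot: [-2.22, -2.218, 0.003]
force: [-0.4, -0.3, -4.7]
gripper_width: 49.5
time: 7.18
tool_pos: [464.7, -39.5, -16.5]
ee_rot: [-2.221, -2.219, 0.002]
force: [0.2, 0.4, -4.3]
gripper_width: 49.6
```

```bash

python3 -m jog '[[[0,0,-0.2],[0,0,0],4.0],[[0,0,-0.2],[0,0,0],4.0]]'
python3 -m jog '[[[0,0,-0.2],[0,0,0],4.0],[[0,0,-0.2],[0,0,0],4.0]]'
python3 -m jog '[[[0,0,-0.1],[0,0,0],4.0],[[0,0,-0.1],[0,0,0],4.0]]'
```

```text
time: 7.35
tool_pos: [465.0, -39.6, -18.1]
ee_rot: [-2.222, -2.219, 0.002]
force: [-0.4, -0.2, -4.7]
gripper_width: 49.8
time: 7.52
tool_pos: [465.1, -39.6, -20.0]
ee_rot: [-2.222, -2.22, 0.001]
force: [-0.5, -0.7, -5.2]
gripper_width: 49.7
time: 7.68
tool_pos: [465.1, -39.6, -21.1]
ee_rot: [-2.222, -2.22, 0.001]
force: [0.1, 0.5, -5.3]
gripper_width: 49.1
```

```bash

python3 -m jog '[[[0,0,-0.1],[0,0,0],4.0],[[0,0,-0.1],[0,0,0],4.0]]'
python3 -m jog '[[[0,0,-0.1],[0,0,0],4.0],[[0,0,-0.1],[0,0,0],4.0]]'
python3 -c "
from h import *
d=shot('side','s9');crop('s9',280,180,420,300,5,'c14')"
```

```text
time: 7.85
tool_pos: [465.2, -39.6, -21.4]
ee_rot: [-2.222, -2.22, 0.001]
force: [-3.2, 0.3, 7.0]
gripper_width: 49.5
time: 8.02
tool_pos: [465.2, -39.6, -21.4]
ee_rot: [2.222, 2.22, -0.001]
force: [-3.5, 0.1, 11.7]
gripper_width: 49.7
```

View pics/c14.png

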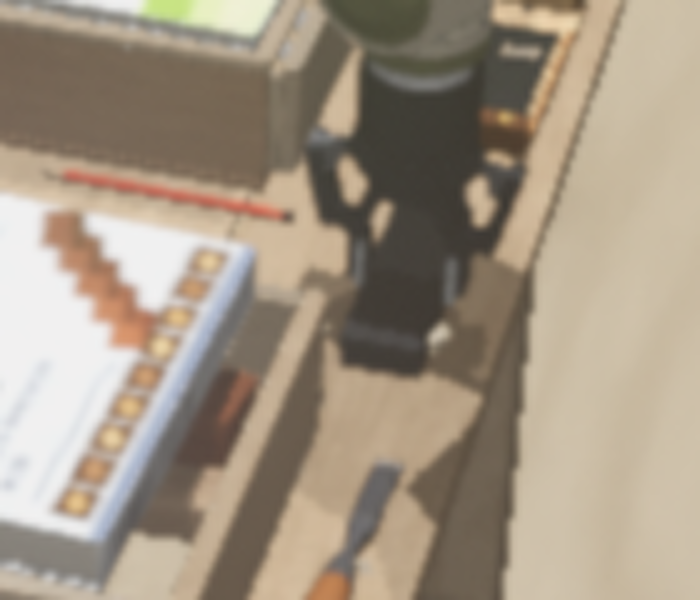

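```bash

python3 -m jog '[[[0,0,0],[0,0,0],5.3],[[0,0,0],[0,0,0],5.8],[[0,0,0],[0,0,0],6.5],[[0,0,1],[0,0,0],6.5],[[0,0,3],[0,0,0],6.5]]'
python3 -m jog '[[[0,0,3],[0,0,0],6.5],[[0,0,7],[0,0,0],6.5],[[0,0,11],[0,0,0],6.5],[[0,0,13.5],[0,0,0],6.5],[[0,0,14],[0,0,0],6.5]]'
python3 -m jog '[[[0,3.8,0],[0,0,7],6.5],[[0,7.6,0],[0,0,14],6.5],[[0,11.4,0],[0,0,21],6.5],[[0,15.2,0],[0,0,28],6.5],[[0,19,0],[0,0,35],6.5]]'
python3 -c "
from h import *
dl(502,481,145,90.7)
shot('top','t9');crop('t9',280,210,430,310,5,'c15')"
```

```text
time: 8.48
tool_pos: [464.2, -39.4, 7.6]
ee_rot: [-2.221, -2.218, 0.004]
force: [-0.2, 0.7, -0.4]
gripper_width: 65.1
time: 8.9
tool_pos: [466.1, -39.9, 151.9]
ee_rot: [2.219, 2.217, 0.002]
force: [0.2, -0.1, 0.9]
gripper_width: 65.1
time: 9.32
tool_pos: [465.5, 151.8, 151.2]
ee_rot: [1.442, 2.787, 0.004]
force: [1.4, -1.8, -0.8]
gripper_width: 64.5
t 9.32 pos [465.5 151.8 151.2] F [ 1.4 -1.8 -0.8] w 64.5
  shift cm [ 3.65 32.92 -0.62] turn deg [-0.13  0.19 55.42]
```

View pics/c15.png

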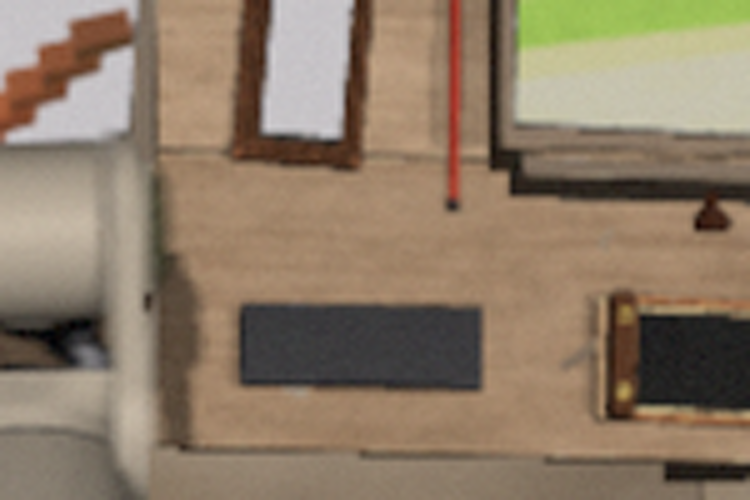

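```bash

python3 -m jog '[[[0.5,3.8,0],[0,0,7],6.5],[[1,7.6,0],[0,0,14],6.5],[[1.5,11.4,0],[0,0,21],6.5],[[2,15.2,0],[0,0,28],6.5],[[2.3,19,0],[0,0,35],6.5]]'
python3 -m jog '[[[0.5,3.8,0],[0,0,7],6.5],[[1,7.6,-2],[0,0,14],6.5],[[1.2,11.4,-4],[0,0,20],6.5],[[1.3,13.9,-7],[0,0,20.4],6.5],[[1.3,13.9,-8],[0,0,20.4],6.5]]'
python3 -c "
from h import *
dl(502,481,10,90.7)
d=load('t9')
P=np.array([px(d,280+(x+.5)/5-.5,210+(y+.5)/5-.5,25)[:2] for x,y in [(240,304),(482,304),(482,388),(240,386)]]);print('coarse',P.round(1),P.mean(0))
d=shot('side','s10');crop('s10',220,280,370,400,5,'c16')"
```

```text
time: 9.78
tool_pos: [487.7, 349.1, 150.2]
ee_rot: [-0.516, -3.099, -0.007]
force: [0.4, -0.5, -0.1]
gripper_width: 64.8
time: 10.2
tool_pos: [497.9, 491.3, 63.4]
ee_rot: [0.048, -3.134, -0.002]
force: [0.7, 0.7, -1.8]
gripper_width: 65.2
t 10.2 pos [497.9 491.3  63.4] F [ 0.7  0.7 -1.8] w 65.2
  shift cm [ 0.41 -1.03 -5.34] turn deg [-0.07 -0.43 -1.06]
coarse [[ 490.6   33.7]
 [ 494.7 -117.9]
 [ 442.  -118.1]
 [ 439.2   32.5]] [466.61298253 -42.45563247]
```

View pics/c16.png

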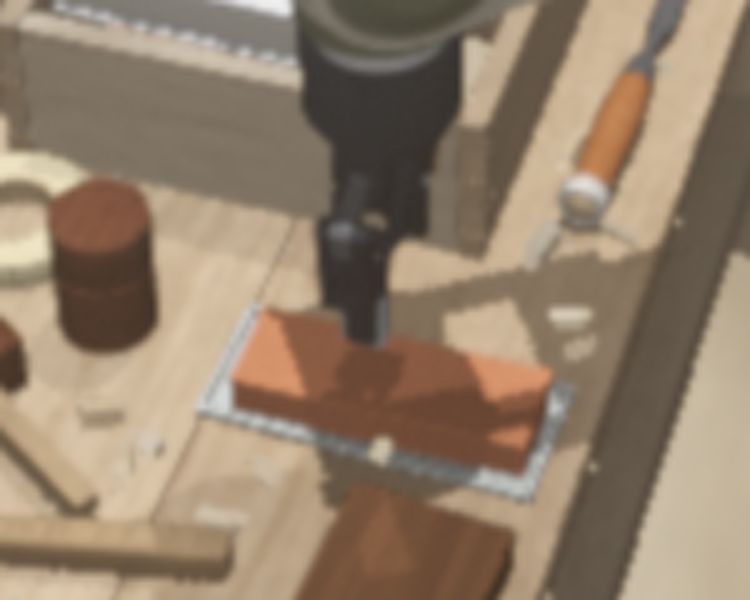

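```bash

python3 -m jog '[[[0.4,-1,-1.5],[0,-0.4,-1],6.5],[[0.4,-1,-3],[0,-0.4,-1],6.5],[[0.4,-1,-4.4],[0,-0.4,-1],6.5],[[0.4,-1,-4.4],[0,-0.4,-1],6.5]]'
python3 -c "
from h import *
dl(502,481,-15,90.7)
d=shot('side','s11');crop('s11',220,280,370,400,5,'c17');shot('top','t11');crop('t11',150,225,230,300,8,'c18')"
```

```text
time: 10.58
tool_pos: [501.1, 476.8, 16.4]
ee_rot: [0.016, -3.135, 0.006]
force: [0.1, -0.2, 0.4]
gripper_width: 65.1
t 10.58 pos [501.1 476.8  16.4] F [ 0.1 -0.2  0.4] w 65.1
  shift cm [ 0.09  0.42 -3.14] turn deg [ 0.24 -0.36  0.13]
```

View pics/c17.png

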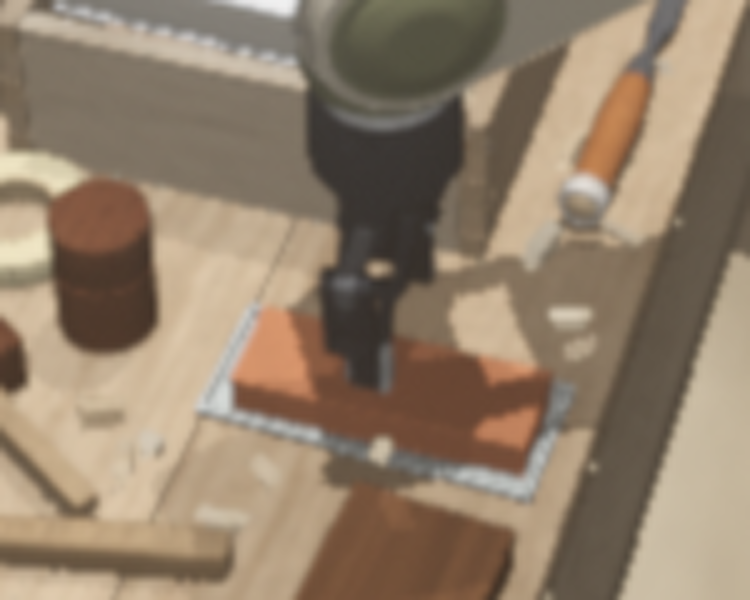

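View pics/c18.png

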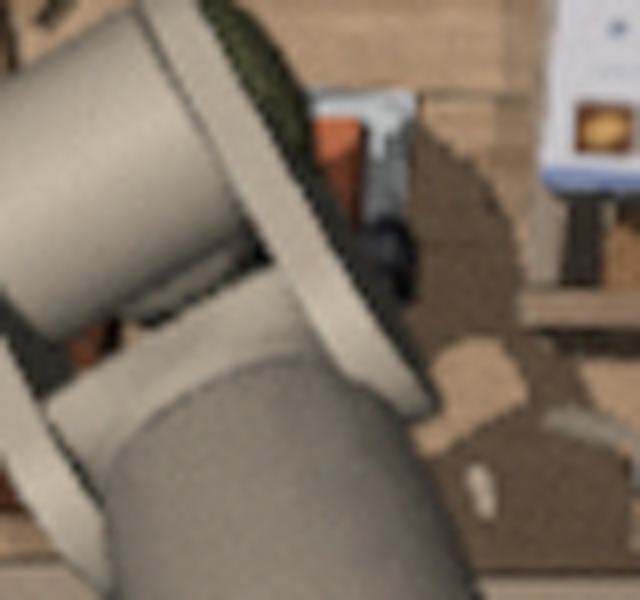

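```bash

python3 -m jog '[[[0.1,0.45,0],[0.2,-0.4,0.1],6.5],[[0.1,0.45,-0.8],[0.2,-0.4,0.1],6.5],[[0.1,0.45,-1.6],[0.2,-0.4,0.1],6.5],[[0.1,0.45,-2.4],[0.2,-0.4,0.1],6.5],[[0.1,0.45,-2.6],[0.2,-0.4,0.1],6.5]]'
python3 -c "
from h import *
dl(502,481,-18,90.7)
d=shot('side','s12');crop('s12',220,280,370,400,5,'c19')"
```

```text
time: 11.1
tool_pos: [502.5, 482.0, -8.5]
ee_rot: [-0.019, 3.139, 0.001]
force: [0.2, 0.4, -0.8]
gripper_width: 65.3
t 11.1 pos [502.5 482.   -8.5] F [ 0.2  0.4 -0.8] w 65.3
  shift cm [-0.05 -0.1  -0.95] turn deg [-0.04  0.14 -0.  ]
```

View pics/c19.png

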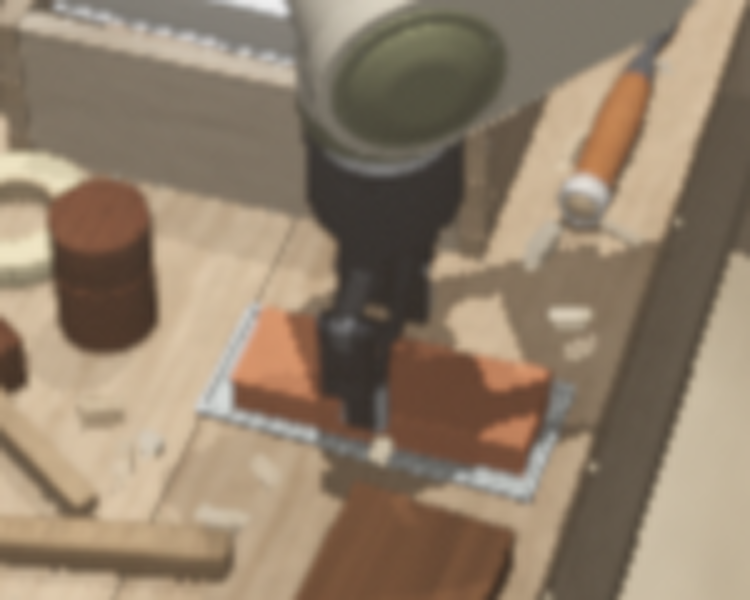

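```bash

python3 -c "
from h import *
d=load('s12');K=d['camera_matrix'];T=d['world_from_camera'];o=T[:3,3]
f=lambda x,y:T[:3,:3]@np.linalg.inv(K)@np.array([220+x/5,280+y/5,1])
for x,y,Y in [(345,420,521),(386,430,521)]:
  w=f(x,y); print('finger',(o+w*(Y-o[1])/w[1]).round(1))
for x,y in [(235,382),(528,445),(265,312),(552,370)]:
  w=f(x,y); print('stone top corner',(o+w*(27-o[2])/w[2]).round(1))
"
python3 -m jog '[[[-0.05,-0.1,-0.3],[0,0,0],6.5],[[-0.05,-0.1,-0.6],[0,0,0],6.5],[[-0.05,-0.1,-0.9],[0,0.1,0],6.5],[[-0.05,-0.1,-0.9],[0,0.1,0],6.5]]'
```

```text
finger [510.1 521.   31.1]
finger [489.3 521.   31. ]
stone top corner [570.6 510.8  27. ]
stone top corner [422.2 506.7  27. ]
stone top corner [572.2 463.4  27. ]
stone top corner [423.9 457.9  27. ]
time: 11.48
tool_pos: [501.9, 480.9, -17.9]
ee_rot: [0.019, -3.141, -0.0]
force: [0.1, 0.6, 1.0]
gripper_width: 65.1
```

```bash

python3 -m jog '[[[-0.2,0,0],[0,0,0],6.0],[[-0.2,0,0],[0,0,0],5.6],[[-0.2,0,0],[0,0,0],5.4]]' 20
python3 -c "
from h import *
dl(500,481,-18,90.7)
d=shot('side','s13');crop('s13',220,280,370,400,5,'c20')"
```

```text
time: 11.73
tool_pos: [499.8, 481.3, -17.6]
ee_rot: [-0.019, 3.141, 0.002]
force: [-1.1, 1.7, -0.3]
gripper_width: 53.7
t 11.73 pos [499.8 481.3 -17.6] F [-1.1  1.7 -0.3] w 53.7
  shift cm [ 0.02 -0.03 -0.04] turn deg [-0.06  0.01 -0.  ]
```

View pics/c20.png

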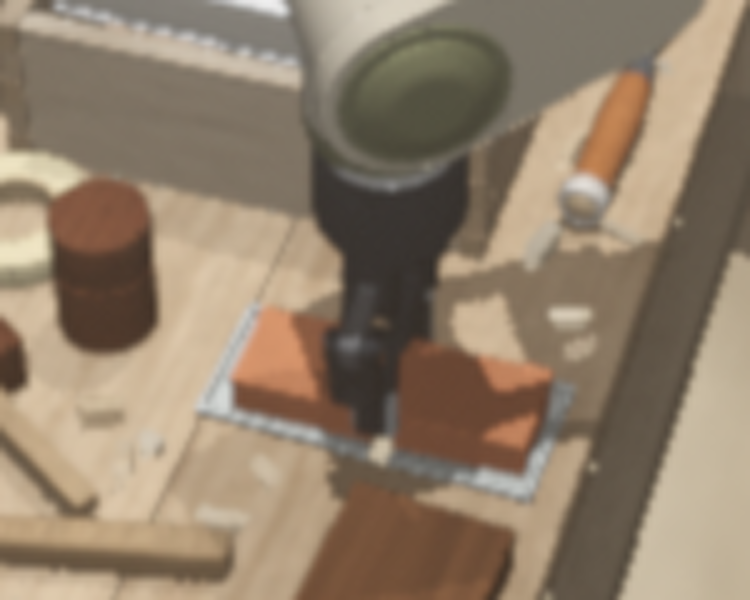

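Fingers straddle the stone mid-length just above the tray rim. I'll grip and lift.

```bash

python3 -m jog '[[[0,0,0],[0,0,0],5.1],[[0,0,0],[0,0,0],4.8],[[0,0,0],[0,0,0],4.0],[[0,0,0],[0,0,0],4.0]]' 60
python3 -m jog '[[[0,0,0.2],[0,0,0],4.0],[[0,0,0.6],[0,0,0],4.0],[[0,0,1.2],[0,0,0],4.0],[[0,0,2],[0,0,0],4.0],[[0,0,3],[0,0,0],4.0]]'
python3 -c "
from h import *
dl(461,-287,170,-1)
d=shot('side','s14');crop('s14',220,280,370,400,5,'c21')"
```

```text
time: 12.12
tool_pos: [499.9, 481.8, -16.8]
ee_rot: [-0.02, 3.14, 0.003]
force: [-1.7, 1.6, 5.9]
gripper_width: 49.3
time: 12.53
tool_pos: [499.7, 481.4, 13.4]
ee_rot: [0.019, -3.142, -0.002]
force: [0.1, 0.4, -4.0]
gripper_width: 49.3
t 12.53 pos [499.7 481.4  13.4] F [ 0.1  0.4 -4. ] w 49.3
  shift cm [ -3.87 -76.84  15.66] turn deg [-5.000e-02  5.000e-02 -9.171e+01]
```

View pics/c21.png

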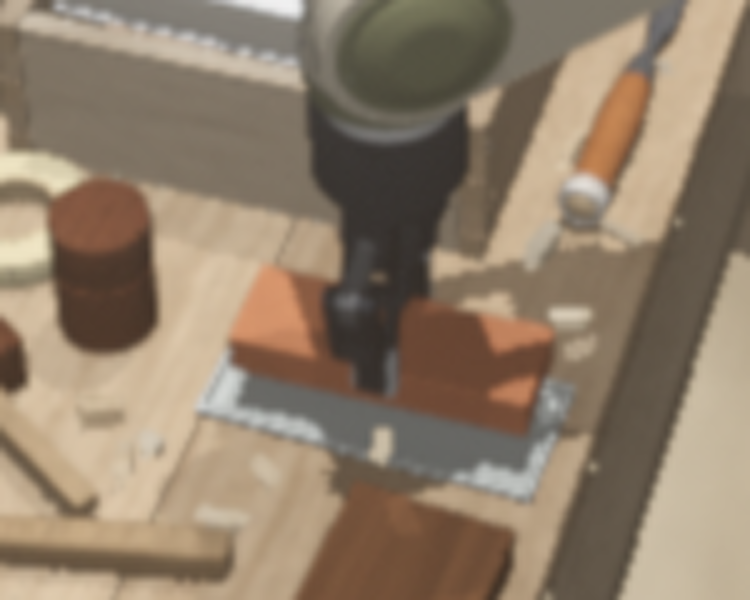

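```bash

python3 -m jog '[[[0,0,3.5],[0,0,0],4.0],[[0,0,7.5],[0,0,0],4.0],[[0,0,11.5],[0,0,0],4.0],[[0,0,15],[0,0,0],4.0],[[0,0,15.6],[0,0,0],4.0]]'
python3 -m jog '[[[-0.2,-3.5,0],[0,0,-6.5],4.0],[[-0.4,-7,0],[0,0,-13],4.0],[[-0.6,-10.5,0],[0,0,-19.5],4.0],[[-0.8,-14,0],[0,0,-26],4.0],[[-1,-17.5,0],[0,0,-32.5],4.0]]'
python3 -m jog '[[[-0.2,-3.5,0],[0,0,-6.5],4.0],[[-0.4,-7,0],[0,0,-13],4.0],[[-0.6,-10.5,0],[0,0,-19.5],4.0],[[-0.8,-14,0],[0,0,-26],4.0],[[-1,-17.5,0],[0,0,-32.5],4.0]]'
python3 -c "
from h import *
dl(462,-291,170,-1)"
```

```text
time: 13.0
tool_pos: [502.6, 483.5, 180.8]
ee_rot: [-0.02, 3.127, 0.017]
force: [-0.2, -0.0, -2.2]
gripper_width: 49.1
time: 13.42
tool_pos: [491.8, 306.8, 180.4]
ee_rot: [0.864, 3.003, 0.009]
force: [1.0, 0.1, -4.0]
gripper_width: 49.3
time: 13.83
tool_pos: [481.0, 130.2, 180.2]
ee_rot: [1.676, 2.637, 0.001]
force: [0.3, -0.5, -4.1]
gripper_width: 49.2
t 13.83 pos [481.  130.2 180.2] F [ 0.3 -0.5 -4.1] w 49.2
  shift cm [ -1.9  -42.12  -1.02] turn deg [  0.69   0.72 -26.1 ]
```

```bash

python3 -m jog '[[[-0.2,-3.5,0],[0.1,0.1,-5.2],4.0],[[-0.4,-7,0],[0.3,0.3,-10.4],4.0],[[-0.6,-10.5,0],[0.5,0.5,-15.6],4.0],[[-0.8,-14,0],[0.6,0.6,-20.8],4.0],[[-0.9,-17.5,0],[0.6,0.6,-26],4.0]]'
python3 -m jog '[[[-0.2,-3.8,0],[0,0,0],4.0],[[-0.4,-7.6,0],[0,0,0],4.0],[[-0.6,-11.4,0],[0,0,0],4.0],[[-0.8,-15.2,0],[0,0,0],4.0],[[-0.9,-19,0],[0,0,0],4.0]]'
python3 -c "
from h import *
dl(462,-291,100,-1)"
```

```text
time: 14.25
tool_pos: [471.1, -46.4, 180.1]
ee_rot: [2.242, 2.197, -0.0]
force: [1.8, 0.5, -4.2]
gripper_width: 49.6
time: 14.67
tool_pos: [461.2, -238.1, 179.9]
ee_rot: [2.243, 2.197, -0.0]
force: [0.5, 0.9, -4.1]
gripper_width: 49.5
t 14.67 pos [ 461.2 -238.1  179.9] F [ 0.5  0.9 -4.1] w 49.5
  shift cm [ 0.08 -5.29 -7.99] turn deg [0.09 0.07 0.18]
```

```bash

python3 -m jog '[[[0.1,-2.6,-2],[0,0,0],4.0],[[0.1,-5.2,-4],[0,0,0],4.0],[[0.1,-5.2,-7],[0,0,0],4.0],[[0.1,-5.2,-10],[0,0,0],4.0],[[0.1,-5.2,-12],[0,0,0],4.0]]'
python3 -m jog '[[[0,0,0],[0,0,0],4.0],[[0,0,-0.8],[0,0,0],4.0],[[0,0,-0.8],[0,0,0],4.0]]'
python3 -c "
from h import *
dl(462,-291,20,-1)
d=shot('side','s15');crop('s15',340,130,440,230,6,'c22')
d=shot('top','t15');crop('t15',390,235,490,310,8,'c23')"
```

```text
time: 15.08
tool_pos: [460.9, -289.7, 57.1]
ee_rot: [-2.244, -2.196, 0.001]
force: [-0.0, 0.1, -3.6]
gripper_width: 49.7
time: 15.33
tool_pos: [460.9, -289.6, 48.9]
ee_rot: [-2.244, -2.196, 0.001]
force: [-0.5, -0.3, -3.2]
gripper_width: 48.9
t 15.33 pos [ 460.9 -289.6   48.9] F [-0.5 -0.3 -3.2] w 48.9
  shift cm [ 0.11 -0.14 -2.89] turn deg [-0.06 -0.09  0.25]
```

View pics/c22.png

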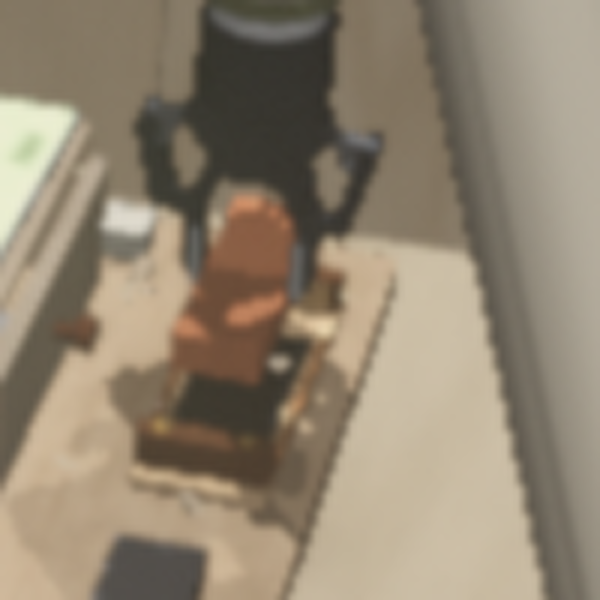

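View pics/c23.png

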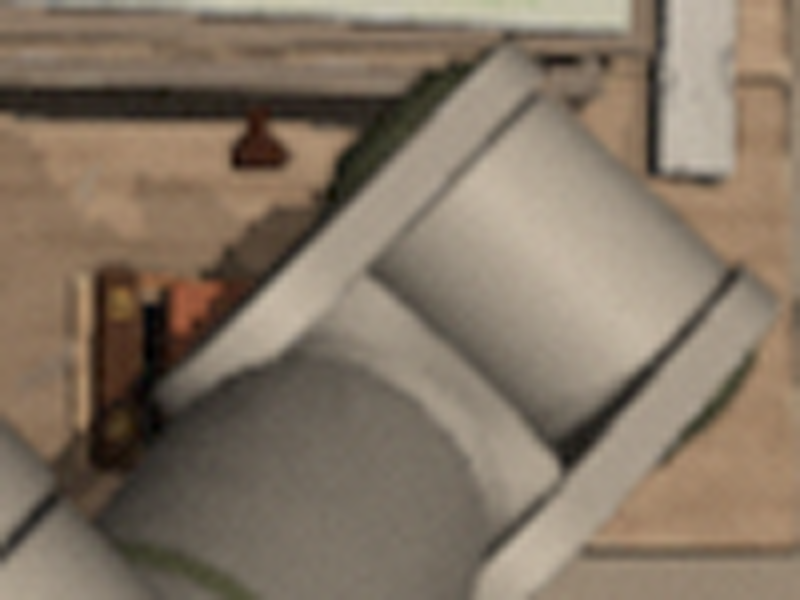

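```bash

python3 -c "
from h import *
d=load('t15')
print(px(d,390+167.5/8-.5,235+315/8,91), 'stop inner',px(d,390+140/8-.5,235+320/8,38), px(d,390+137/8-.5,255+200/8,38))"
```

```text
[ 476.2976474  -214.14713532   91.        ] stop inner [ 481.10164213 -212.69328873   38.        ] [ 465.48485893 -211.44270748   38.        ]
```

```bash

python3 -m jog '[[[0.1,-0.35,-0.5],[0,0,0.2],4.0],[[0.1,-0.35,-2],[0,0,0.2],4.0],[[0.1,-0.35,-3.5],[0,0,0.2],4.0],[[0.1,-0.35,-4.7],[0,0,0.2],4.0],[[0.1,-0.35,-4.9],[0,0,0.2],4.0]]'
python3 -m jog '[[[0,0,-0.1],[0,0,0],4.0],[[0,0,-0.3],[0,0,0],4.0]]'
python3 -m jog '[[[0,0,-0.1],[0,0,0],4.0],[[0,0,-0.1],[0,0,0],4.0]]'
```

```text
time: 15.85
tool_pos: [462.1, -293.3, -0.0]
ee_rot: [-2.24, -2.201, 0.001]
force: [0.4, 0.7, -3.2]
gripper_width: 49.6
time: 16.02
tool_pos: [462.6, -293.9, -2.2]
ee_rot: [2.241, 2.201, -0.001]
force: [-0.0, -0.0, -3.7]
gripper_width: 49.1
time: 16.18
tool_pos: [463.0, -294.2, -2.6]
ee_rot: [2.24, 2.2, -0.001]
force: [-0.3, 0.1, -4.6]
gripper_width: 49.2
```

```bash

python3 -m jog '[[[0,0.1,-0.2],[0,0,0],4.0],[[0,0.1,-0.3],[0,0,0],4.0],[[0,0.1,-0.3],[0,0,0],4.0]]'
python3 -m jog '[[[0,0,-0.1],[0,0,0],4.0],[[0,0,-0.1],[0,0,0],4.0]]'
python3 -m jog '[[[0,0,-0.1],[0,0,0],4.0],[[0,0,-0.1],[0,0,0],4.0]]'
```

```text
time: 16.43
tool_pos: [463.0, -293.1, -5.7]
ee_rot: [2.24, 2.2, -0.001]
force: [0.0, 0.0, -3.6]
gripper_width: 49.1
time: 16.6
tool_pos: [462.9, -293.1, -6.8]
ee_rot: [2.24, 2.201, -0.001]
force: [0.2, 0.1, -3.8]
gripper_width: 49.5
time: 16.77
tool_pos: [463.0, -293.1, -6.8]
ee_rot: [2.239, 2.2, -0.001]
force: [-1.8, 2.3, 6.1]
gripper_width: 49.5
```

```bash

python3 -m jog '[[[0,0,0],[0,0,0],5.3],[[0,0,0],[0,0,0],5.8],[[0,0,0],[0,0,0],6.4],[[0,0,1],[0,0,0],6.4],[[0,0,4],[0,0,0],6.4]]' 20
python3 -m jog '[[[0,0,3],[0,0,0],6.4],[[0,0,6],[0,0,0],5.4],[[0,0,7],[0,0,0],5],[[-5,6,7],[0,0,0],5],[[-10,12,7],[0,0,0],5]]'
python3 -c "
from h import *
dl(460.2,-388.9,100,-1)
d=shot('side','s16');crop('s16',340,130,440,230,6,'c24')
d=shot('top','t16');crop('t16',390,235,490,310,8,'c25')"
```

```text
time: 17.18
tool_pos: [461.5, -291.8, 31.0]
ee_rot: [-2.238, -2.199, 0.001]
force: [0.7, -0.7, -0.2]
gripper_width: 64.4
time: 17.6
tool_pos: [408.2, -228.1, 101.6]
ee_rot: [-2.24, -2.2, 0.001]
force: [0.0, 0.3, 0.3]
gripper_width: 50.0
t 17.6 pos [ 408.2 -228.1  101.6] F [0.  0.3 0.3] w 50.0
  shift cm [  5.2  -16.08  -0.16] turn deg [-0.06 -0.1   0.06]
```

View pics/c24.png

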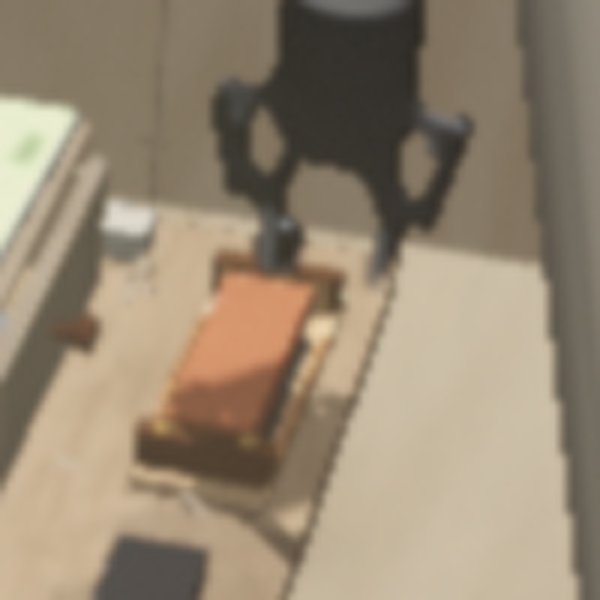

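View pics/c25.png

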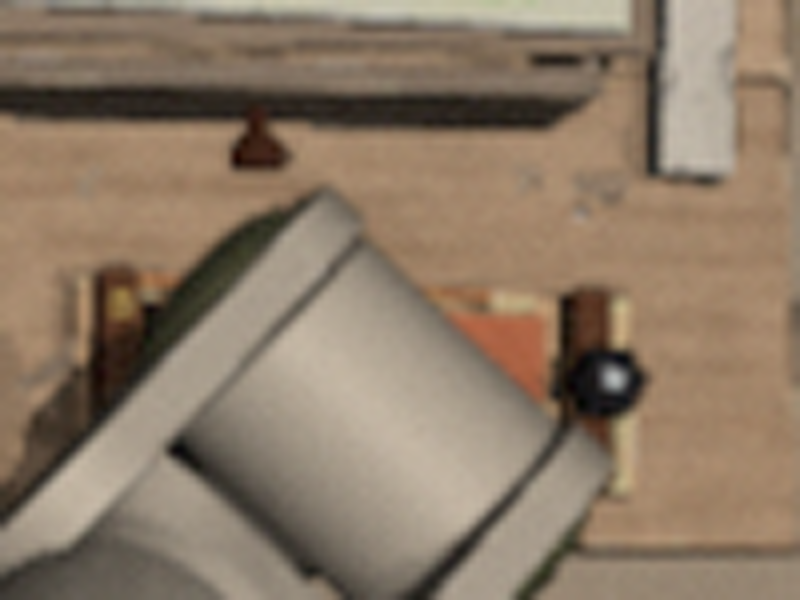

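```bash

python3 -m jog '[[[1,-3.2,0],[0,0,0],5],[[2,-6.4,0],[0,0,0],5],[[3,-9.6,0],[0,0,0],5],[[4.2,-12.8,0],[0,0,0],5],[[5.2,-16,0],[0,0,0],5]]'
python3 -m jog '[[[0,0,-0.5],[0,0,0],5],[[0,0,-2],[0,0,0],5],[[0,0,-3],[0,0,0],5],[[0,0,-3],[0,0,0],5]]'
python3 -c "
from h import *
dl(460.2,-388.9,24,-1)
d=shot('side','s17');crop('s17',340,130,440,230,6,'c26')
d=shot('top','t17');crop('t17',390,235,490,310,8,'c27')"
```

```text
time: 18.12
tool_pos: [456.0, -383.9, 100.3]
ee_rot: [-2.231, -2.195, 0.001]
force: [0.2, 1.2, 0.6]
gripper_width: 50.5
time: 18.45
tool_pos: [455.2, -382.9, 68.1]
ee_rot: [-2.228, -2.192, 0.0]
force: [-0.2, 0.5, -0.0]
gripper_width: 49.9
t 18.45 pos [ 455.2 -382.9   68.1] F [-0.2  0.5 -0. ] w 49.9
  shift cm [ 0.5  -0.6  -4.41] turn deg [-0.68 -0.67 -0.06]
```

View pics/c26.png

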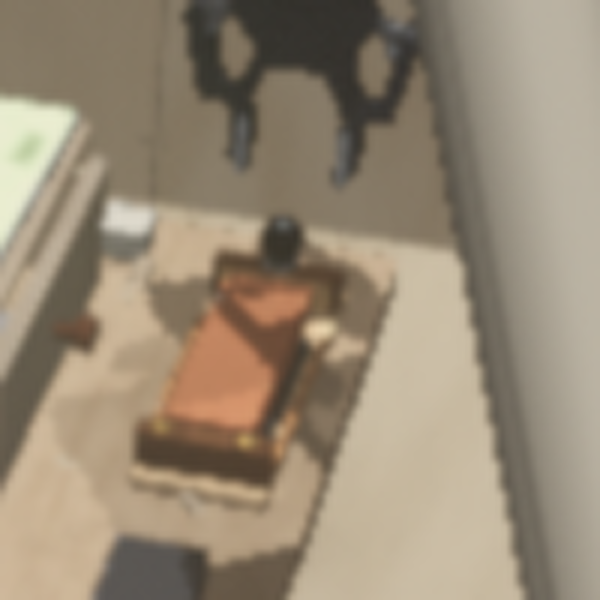

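View pics/c27.png

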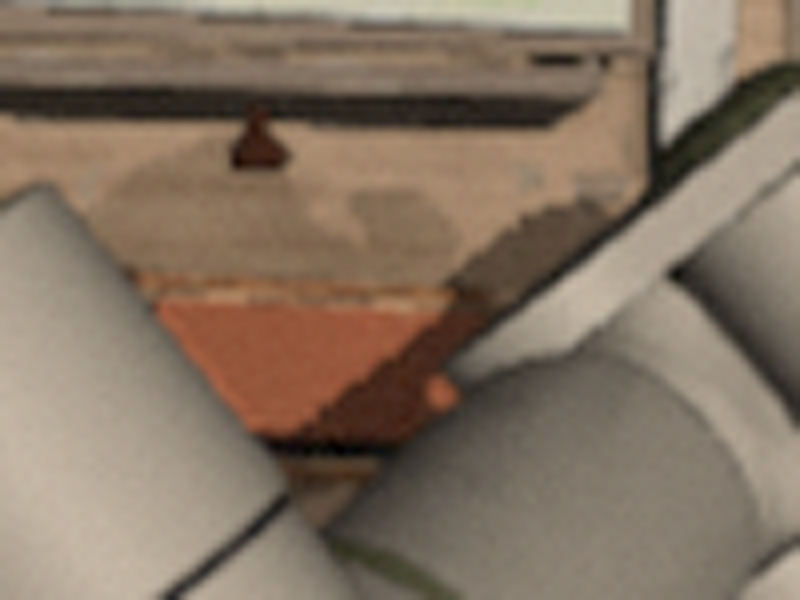

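```bash

python3 -c "
from h import *
d=load('t17')
a=px(d,390+270/8-.5,235+303/8-.5,37);b=px(d,390+270/8-.5,235+439/8-.5,37);print(a,b,(a+b)/2)
d=load('t16');print('knob',px(d,390+606/8-.5,235+381/8-.5,58),'stone end',px(d,390+546/8-.5,235+360/8,37))"
python3 -m jog '[[[0.5,-0.6,0],[-0.7,-0.7,0],5],[[0.5,-0.6,-1],[-0.7,-0.7,0],5],[[0.5,-0.6,-2],[-0.7,-0.7,0],5],[[0.5,-0.6,-3],[-0.7,-0.7,0],5],[[0.5,-0.6,-3],[-0.7,-0.7,0],5]]'
python3 -c "
from h import *
dl(460.2,-388.9,24,-1)
d=shot('side','s18');crop('s18',340,130,440,230,6,'c28')"
```

```text
[ 490.80583911 -263.41333651   37.        ] [ 437.89902663 -262.80780698   37.        ] [ 464.35243287 -263.11057174   37.        ]
knob [ 461.3447808 -387.4071903   58.       ] stone end [ 469.88067607 -370.09651207   37.        ]
time: 18.97
tool_pos: [460.1, -388.5, 37.7]
ee_rot: [-2.239, -2.204, -0.0]
force: [-0.5, -0.5, -0.8]
gripper_width: 50.1
t 18.97 pos [ 460.1 -388.5   37.7] F [-0.5 -0.5 -0.8] w 50.1
  shift cm [ 0.01 -0.04 -1.37] turn deg [-0.01 -0.   -0.09]
```

View pics/c28.png

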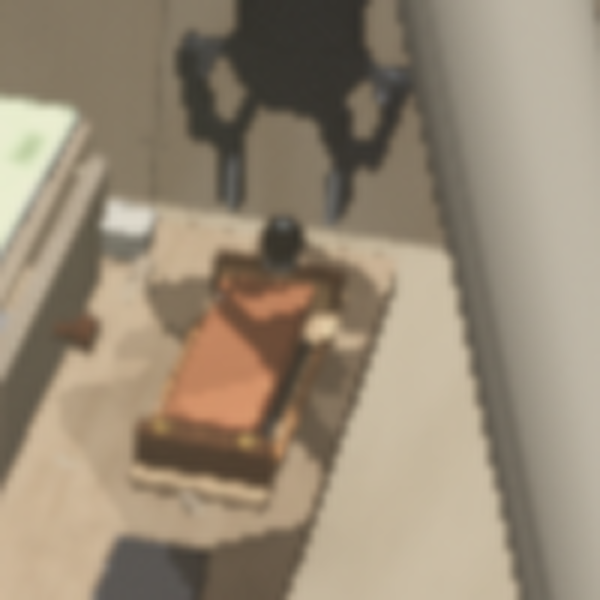

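```bash

python3 -m jog '[[[0,0,-0.5],[0,0,0],5],[[0,0,-1],[0,0,0],5],[[0,0,-1.5],[0,0,0],5],[[0,0,-1.7],[0,0,0],5],[[0,0,-1.7],[0,0,0],5]]'
python3 -m jog '[[[0,0,0],[0,0,0],4.2],[[0,0,0],[0,0,0],3.5],[[0,0,0],[0,0,0],2.9],[[0,0,0],[0,0,0],2.2],[[0,0,0],[0,0,0],2.2]]' 20
python3 -c "
from h import *
dl(460.2,-388.9,24,-1)
d=shot('side','s19');crop('s19',340,130,440,230,6,'c29')"
```

```text
time: 19.43
tool_pos: [460.3, -388.7, 21.2]
ee_rot: [2.239, 2.203, 0.0]
force: [-0.8, 0.5, 0.1]
gripper_width: 49.9
time: 19.85
tool_pos: [459.4, -388.7, 21.6]
ee_rot: [-2.238, -2.203, 0.002]
force: [-4.4, 0.7, 3.7]
gripper_width: 24.1
t 19.85 pos [ 459.4 -388.7   21.6] F [-4.4  0.7  3.7] w 24.1
  shift cm [ 0.08 -0.02  0.24] turn deg [ 0.01 -0.09 -0.09]
```

View pics/c29.png

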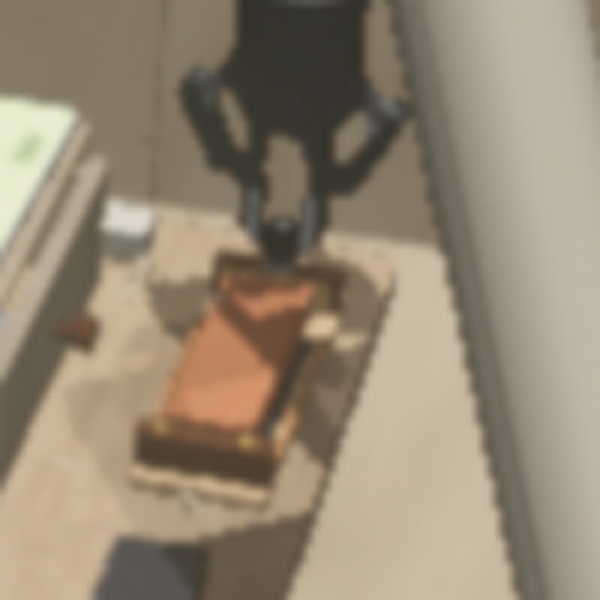

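```bash

python3 -m jog '[[[0.05,0.2,0],[0,0,0],2.2],[[0.05,0.5,0],[0,0,0],2.2],[[0.05,0.8,0],[0,0,0],2.2],[[0.05,0.8,0],[0,0,0],2.2]]'
python3 -m jog '[[[0,0.2,0],[0,0,0],2.2],[[0,0.4,0],[0,0,0],2.2],[[0,0.4,0],[0,0,0],2.2]]'
python3 -m jog '[[[0,0.2,0],[0,0,0],2.2],[[0,0.3,0],[0,0,0],2.2],[[0,0.3,0],[0,0,0],2.2]]'
```

```text
time: 20.23
tool_pos: [459.5, -380.0, 21.7]
ee_rot: [-2.237, -2.203, 0.002]
force: [-4.6, 0.6, 2.2]
gripper_width: 24.5
time: 20.48
tool_pos: [459.6, -375.9, 21.7]
ee_rot: [-2.237, -2.203, 0.003]
force: [-3.4, -1.7, 0.6]
gripper_width: 24.2
time: 20.73
tool_pos: [459.6, -373.0, 21.7]
ee_rot: [-2.237, -2.204, 0.003]
force: [-2.7, -2.9, 0.3]
gripper_width: 24.4
```

```bash

python3 -m jog '[[[0,0.1,0],[0,0,0],2.2],[[0,0.2,0],[0,0,0],2.2],[[0,0.2,0],[0,0,0],2.2]]'
python3 -m jog '[[[0,0.1,0],[0,0,0],2.2],[[0,0.2,0],[0,0,0],2.2],[[0,0.2,0],[0,0,0],2.2]]'
python3 -c "
from h import *
d=shot('side','s20');crop('s20',340,130,440,230,6,'c30')"
```

```text
time: 20.98
tool_pos: [459.6, -372.6, 21.8]
ee_rot: [2.238, 2.203, -0.006]
force: [-4.4, -9.1, -4.3]
gripper_width: 24.8
time: 21.23
tool_pos: [459.6, -372.7, 21.8]
ee_rot: [2.235, 2.201, -0.01]
force: [-4.2, -11.0, -3.2]
gripper_width: 24.4
```

View pics/c30.png

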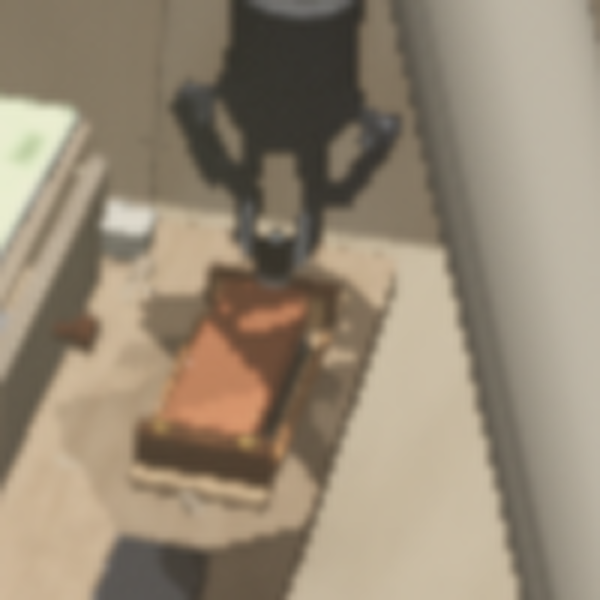

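```bash

python3 -m jog '[[[0,0,0],[0,0,0],3],[[0,0,0],[0,0,0],4],[[0,0,0],[0,0,0],5],[[0,0,1],[0,0,0],5],[[0,0,3],[0,0,0],5]]'
python3 -m jog '[[[0,0,3],[0,0,0],6.5],[[0,0,6.5],[0,0,0],6.5],[[0,0,10],[0,0,0],6.5],[[0,0,11.5],[0,0,0],6.5],[[0,0,11.5],[0,0,0],6.5]]'
python3 -c "
from h import *
dl(674,-8,160,86.8)"
```

```text
time: 21.7
tool_pos: [459.1, -371.4, 50.8]
ee_rot: [2.238, 2.204, -0.008]
force: [0.3, -0.0, -0.9]
gripper_width: 50.1
time: 22.12
tool_pos: [460.5, -372.2, 170.9]
ee_rot: [2.232, 2.199, -0.008]
force: [0.1, 0.4, -0.6]
gripper_width: 64.6
t 22.12 pos [ 460.5 -372.2  170.9] F [ 0.1  0.4 -0.6] w 64.6
  shift cm [21.35 36.42 -1.09] turn deg [ 0.35  0.53 87.64]
```

```bash

python3 -m jog '[[[1.7,2.9,0],[0,0,7],6.5],[[3.4,5.8,0],[0,0,14],6.5],[[5.1,8.7,0],[0,0,21],6.5],[[6.8,11.6,0],[0,0,28],6.5],[[8.5,14.5,0],[0,0,35],6.5]]'
python3 -m jog '[[[1.7,2.9,0],[0,0,7],6.5],[[3.4,5.8,0],[0,0,14],6.5],[[5.1,8.7,0],[0,0,21],6.5],[[6.8,11.6,0],[0,0,28],6.5],[[8.5,14.5,0],[0,0,35],6.5]]'
python3 -m jog '[[[1.7,2.9,0],[0,0,7],6.5],[[3.4,5.8,0],[0,0,14],6.5],[[4.2,7.4,0],[0,0,17.5],6.5],[[4.2,7.4,-1],[0,0,17.5],6.5]]'
python3 -c "
from h import *
dl(674,-8,100,86.8)
d=shot('top','t21');crop('t21',390,235,490,310,8,'c31')"
```

```text
time: 22.53
tool_pos: [545.7, -225.2, 170.4]
ee_rot: [1.459, 2.773, -0.003]
force: [-0.6, -0.1, 0.4]
gripper_width: 65.1
time: 22.95
tool_pos: [630.9, -78.1, 169.8]
ee_rot: [0.548, 3.086, 0.002]
force: [0.9, -0.2, 0.0]
gripper_width: 65.3
time: 23.28
tool_pos: [674.3, -0.0, 160.4]
ee_rot: [0.06, 3.132, 0.005]
force: [-0.2, -0.1, -0.1]
gripper_width: 65.1
t 23.28 pos [674.3  -0.  160.4] F [-0.2 -0.1 -0.1] w 65.1
  shift cm [-0.03 -0.8  -6.04] turn deg [-0.18  0.53 -1.  ]
```

View pics/c31.png

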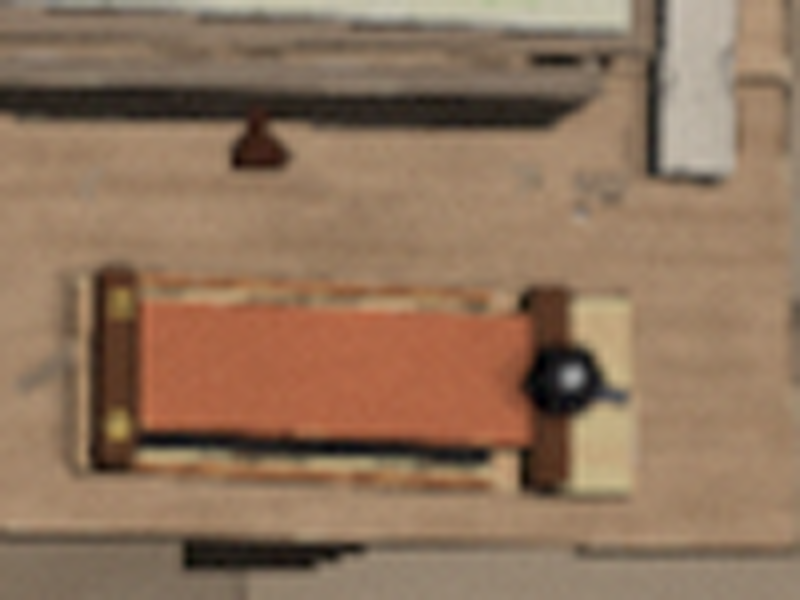

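```bash

python3 -m jog '[[[0,-0.8,-2.5],[0,0.5,-1],6.5],[[0,-0.8,-5],[0,0.5,-1],6.5],[[0,-0.8,-8],[0,0.5,-1],6.5],[[0,-0.8,-11],[0,0.5,-1],6.5],[[0,-0.8,-12.5],[0,0.5,-1],6.5]]'
python3 -m jog '[[[0,0,0],[0,0,0],6.5],[[0,0,0],[0,0,0],6.5]]'
python3 -c "
from h import *
dl(674,-8,5,86.8)
d=shot('top','t22');crop('t22',315,175,395,255,7,'c32')
d=shot('side','s22');crop('s22',240,150,380,270,5,'c33')"
```

```text
time: 23.75
tool_pos: [669.7, -10.7, 27.6]
ee_rot: [-0.099, -3.128, -0.007]
force: [0.3, -0.9, 0.0]
gripper_width: 65.5
time: 23.92
tool_pos: [668.3, -11.6, 26.2]
ee_rot: [-0.103, -3.124, -0.007]
force: [-1.0, -0.8, -0.3]
gripper_width: 65.0
t 23.92 pos [668.3 -11.6  26.2] F [-1.  -0.8 -0.3] w 65.0
  shift cm [ 0.57  0.36 -2.12] turn deg [-0.29 -0.88  0.56]
```

View pics/c32.png

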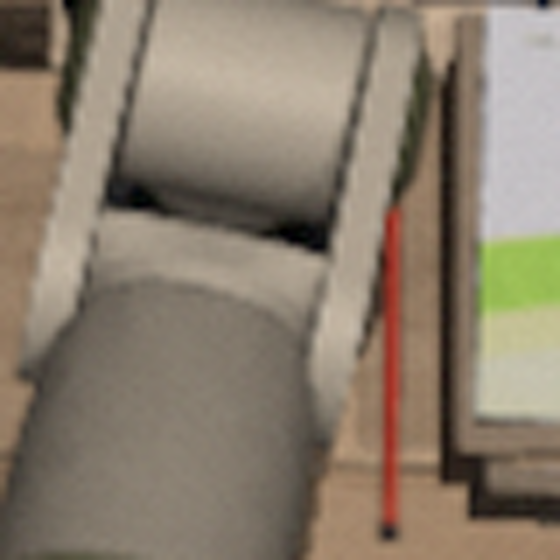

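View pics/c33.png

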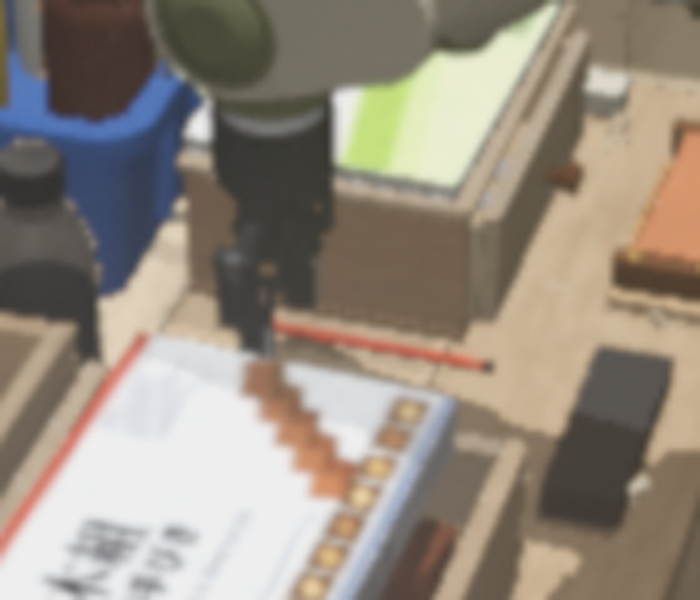

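```bash

python3 -m jog '[[[0.5,0.35,0],[-0.3,-0.9,0.5],6.5],[[0.5,0.35,0],[-0.3,-0.9,0.5],6.5],[[0.5,0.35,-1],[-0.3,-0.9,0.5],6.5],[[0.5,0.35,-2],[-0.3,-0.9,0.5],6.5],[[0.5,0.35,-2.4],[-0.3,-0.9,0.5],6.5]]'
python3 -c "
from h import *
dl(673.2,-8,-14,86.8)"
```

```text
time: 24.43
tool_pos: [674.1, -7.7, 2.7]
ee_rot: [0.088, 3.137, -0.001]
force: [0.3, 0.1, 0.0]
gripper_width: 64.5
t 24.43 pos [674.1  -7.7   2.7] F [0.3 0.1 0. ] w 64.5
  shift cm [-0.09 -0.03 -1.67] turn deg [0.03 0.17 0.01]
```

```bash

python3 -m jog '[[[-0.1,0,-0.5],[0,0.2,0],6.5],[[-0.1,0,-1],[0,0.2,0],6.5],[[-0.1,0,-1.4],[0,0.2,0],6.5],[[-0.1,0,-1.6],[0,0.2,0],6.5],[[-0.1,0,-1.6],[0,0.2,0],6.5]]'
python3 -m jog '[[[0,0,0],[0,0,0],6.0],[[0,0,0],[0,0,0],5.5],[[0,0,0],[0,0,0],5.0],[[0,0,0],[0,0,0],4.0],[[0,0,0],[0,0,0],4.0]]' 60
python3 -c "
from h import *
dl(673.2,-8,-14,86.8)"
```

```text
time: 24.85
tool_pos: [672.9, -7.7, -13.9]
ee_rot: [-0.088, -3.139, 0.001]
force: [-0.6, -0.6, 0.6]
gripper_width: 65.0
time: 25.27
tool_pos: [673.3, -7.6, -13.0]
ee_rot: [-0.088, -3.14, 0.001]
force: [-2.1, 1.7, 5.1]
gripper_width: 49.5
t 25.27 pos [673.3  -7.6 -13. ] F [-2.1  1.7  5.1] w 49.5
  shift cm [-0.01 -0.04 -0.1 ] turn deg [ 0.02 -0.    0.01]
```

```bash

python3 -m jog '[[[0,0,0.3],[0,0,0],4.0],[[0,0,1],[0,0,0],4.0],[[0,0,2],[0,0,0],4.0],[[0,0,4],[0,0,0],4.0],[[0,0,7],[0,0,0],4.0]]'
python3 -m jog '[[[0,0,3],[0,0,0],4.0],[[0,0,6.5],[0,0,0],4.0],[[0,0,10],[0,0,0],4.0],[[0,0,12.5],[0,0,0],4.0],[[0,0,12.8],[0,0,0],4.0]]'
python3 -c "
from h import *
dl(504,480,190,89)
d=shot('side','s23');cv2.imwrite('pics/c34.png',d['frame'][:,:,::-1])
shot('top','t23');crop('t23',165,225,215,300,8,'c35')"
```

```text
time: 25.68
tool_pos: [671.7, -7.4, 55.7]
ee_rot: [-0.088, -3.135, -0.001]
force: [1.1, 1.0, -4.8]
gripper_width: 49.2
time: 26.1
tool_pos: [673.3, -7.7, 190.1]
ee_rot: [0.088, 3.136, -0.002]
force: [0.0, 0.0, -3.0]
gripper_width: 49.2
t 26.1 pos [673.3  -7.7 190.1] F [ 0.  0. -3.] w 49.2
  shift cm [-1.693e+01  4.877e+01 -1.000e-02] turn deg [0.08 0.26 2.21]
```

View pics/c34.png

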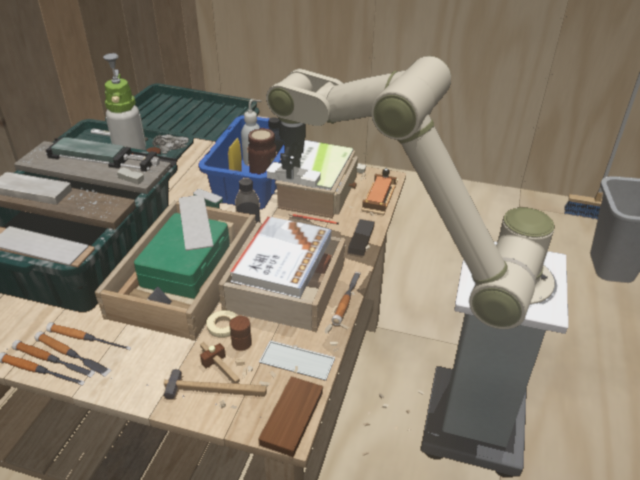

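View pics/c35.png

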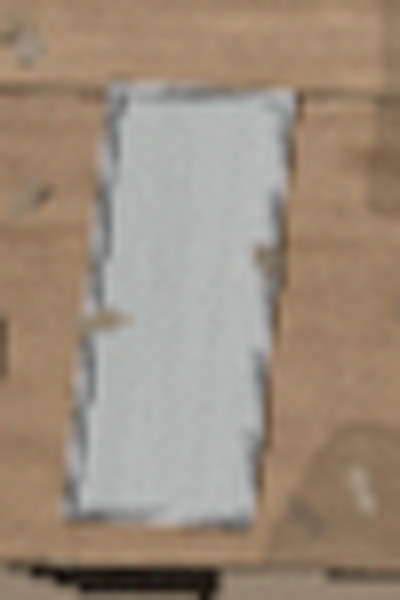

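```bash

python3 -m jog '[[[-1.3,3.7,0],[0,0,0.5],4.0],[[-2.6,7.4,0],[0,0,1],4.0],[[-3.9,11.1,0],[0,0,1.5],4.0],[[-5.2,14.8,0],[0,0,2],4.0],[[-6.5,18.5,0],[0,0,2.2],4.0]]'
python3 -m jog '[[[-1.3,3.7,0],[0,0,0],4.0],[[-2.6,7.4,0],[0,0,0],4.0],[[-3.9,11.1,0],[0,0,0],4.0],[[-5.2,14.8,0],[0,0,0],4.0],[[-6.5,18.5,0],[0,0,0],4.0]]'
python3 -c "
from h import *
dl(504,480,60,89)
crop('s23',220,320,360,400,5,'c36')"
```

```text
time: 26.62
tool_pos: [604.6, 178.9, 180.9]
ee_rot: [-0.028, -3.132, 0.001]
force: [0.9, 0.4, -4.6]
gripper_width: 49.3
time: 27.03
tool_pos: [537.6, 365.2, 177.8]
ee_rot: [-0.028, -3.127, 0.004]
force: [0.7, -0.2, -3.9]
gripper_width: 49.5
t 27.03 pos [537.6 365.2 177.8] F [ 0.7 -0.2 -3.9] w 49.5
  shift cm [ -3.36  11.48 -11.78] turn deg [ 0.15 -0.84  0.01]
```

View pics/c36.png

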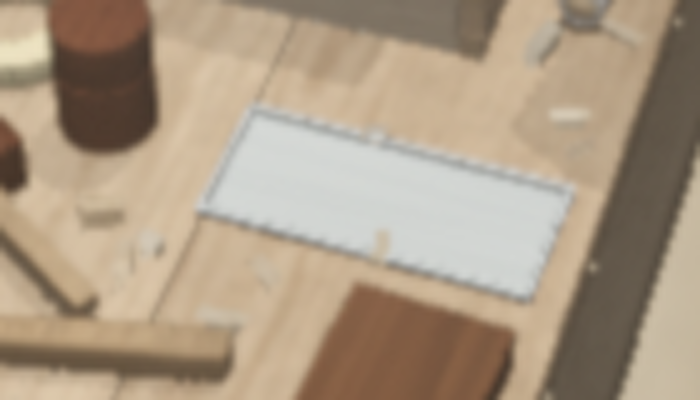

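```bash

python3 -c "
from h import *
d=load('s23')
P=np.array([px(d,220+x/5-.4,320+y/5-.4,7)[:2] for x,y in [(252,105),(574,186),(532,302),(200,212)]]);print(P.round(1),P.mean(0))
e=P[0]-P[1]+P[3]-P[2];print(np.degrees(np.arctan2(e[1],e[0])))
d=load('s12')
P=np.array([px(d,220+x/5-.4,280+y/5-.4,27)[:2] for x,y in [(235,382),(528,445),(265,312),(552,370)]]);print('med side',P.mean(0))"
python3 -m jog '[[[-1.1,3.8,0],[0,-0.4,0],4.0],[[-2.2,7.6,0],[0,-0.8,0],4.0],[[-3.3,11.4,-1],[0,-0.8,0],4.0],[[-3.3,11.4,-4],[0,-0.8,0],4.0],[[-3.3,11.4,-7],[0,-0.8,0],4.0]]'
```

```text
[[588.6 443. ]
 [416.2 446.8]
 [416.2 522.7]
 [588.7 516.9]] [502.45090831 482.35868532]
-1.600024219255519
med side [498.57221979 483.76980954]
time: 27.45
tool_pos: [502.5, 481.1, 104.4]
ee_rot: [-0.022, -3.139, 0.006]
force: [-0.1, -0.4, -5.5]
gripper_width: 49.5
```

```bash

python3 -m jog '[[[0.15,-0.1,-2],[0,0,-0.6],4.0],[[0.15,-0.1,-4],[0,0,-0.6],4.0],[[0.15,-0.1,-5.5],[0,0,-0.6],4.0],[[0.15,-0.1,-6],[0,0,-0.6],4.0],[[0.15,-0.1,-6],[0,0,-0.6],4.0]]'
python3 -c "
from h import *
dl(504,480,0,88.4)
d=shot('side','s24');crop('s24',220,280,370,400,5,'c37')"
```

```text
time: 27.87
tool_pos: [502.5, 478.9, 40.8]
ee_rot: [-0.038, -3.133, 0.012]
force: [-0.0, 0.0, -4.5]
gripper_width: 49.5
t 27.87 pos [502.5 478.9  40.8] F [-0.   0.  -4.5] w 49.5
  shift cm [ 0.15  0.11 -4.08] turn deg [ 0.43 -0.46 -0.19]
```

View pics/c37.png

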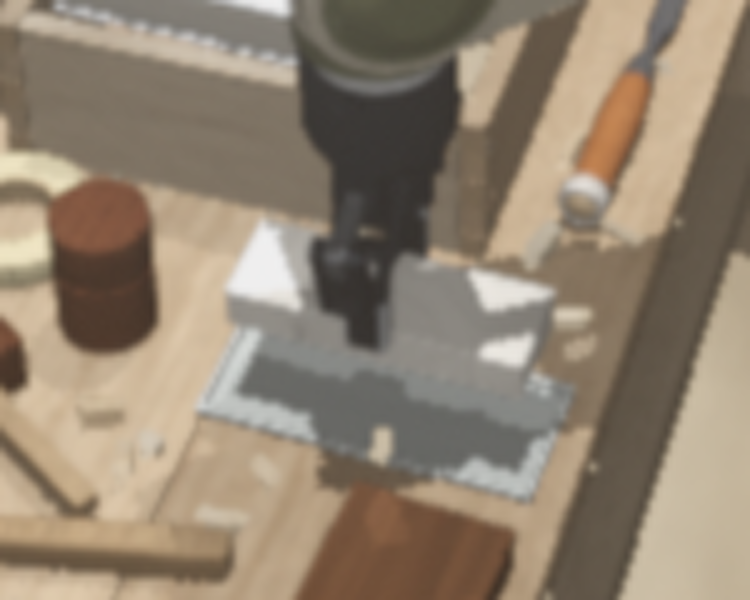

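```bash

python3 -c "
from h import *
d=load('s24')
for x,y,z in [(265,222,84),(555,292,84),(228,290,84),(232,324,59),(524,391,59)]: print(px(d,220+x/5-.4,280+y/5-.4,z).round(1))"
python3 -m jog '[[[0.15,0.1,0],[0.4,-0.4,-0.2],4.0],[[0.15,0.1,-1.5],[0.4,-0.4,-0.2],4.0],[[0.15,0.1,-3],[0.4,-0.4,-0.2],4.0],[[0.15,0.1,-4],[0.4,-0.4,-0.2],4.0],[[0.15,0.1,-4],[0.4,-0.4,-0.2],4.0]]'
python3 -c "
from h import *
dl(504,480,0,88.4)"
```

```text
[574.1 454.9  84. ]
[424.7 457.7  84. ]
[575.7 502.5  84. ]
[575.2 501.5  59. ]
[427.4 500.7  59. ]
time: 28.33
tool_pos: [504.0, 479.9, 1.1]
ee_rot: [-0.044, -3.141, 0.0]
force: [-0.7, 0.2, -5.1]
gripper_width: 49.5
t 28.33 pos [504.  479.9   1.1] F [-0.7  0.2 -5.1] w 49.5
  shift cm [-0.    0.01 -0.11] turn deg [ 0.01 -0.04  0.02]
```

```bash

python3 -m jog '[[[0.1,0.15,-0.5],[0,0,0],4.0],[[0.1,0.15,-1],[0,0,0],4.0],[[0.1,0.15,-1.3],[0,0,0],4.0],[[0.1,0.15,-1.4],[0,0,0],4.0]]'
python3 -m jog '[[[0,0,-0.1],[0,0,0],4.0],[[0,0,-0.15],[0,0,0],4.0]]'
python3 -m jog '[[[0,0,-0.1],[0,0,0],4.0],[[0,0,-0.15],[0,0,0],4.0]]'
```

```text
time: 28.67
tool_pos: [505.0, 481.4, -13.2]
ee_rot: [-0.044, -3.14, 0.001]
force: [-0.4, -0.5, -5.0]
gripper_width: 49.1
time: 28.83
tool_pos: [505.1, 481.5, -14.6]
ee_rot: [-0.044, -3.141, 0.0]
force: [-0.4, -0.2, -3.6]
gripper_width: 49.2
time: 29.0
tool_pos: [505.2, 481.5, -15.9]
ee_rot: [-0.044, -3.141, -0.0]
force: [-0.3, -0.3, -0.3]
gripper_width: 49.4
```

```bash

python3 -m jog '[[[0,0,-0.1],[0,0,0],4.0],[[0,0,-0.1],[0,0,0],4.0]]'
python3 -m jog '[[[0,0,0],[0,0,0],5.3],[[0,0,0],[0,0,0],5.8],[[0,0,0],[0,0,0],6.5],[[0,0,1],[0,0,0],6.5],[[0,0,3],[0,0,0],6.5]]' 20
python3 -m jog '[[[0,0,3.5],[0,0,0],6.5],[[0,0,7],[0,0,0],6.5],[[0,0,10.5],[0,0,0],6.5],[[0,0,13],[0,0,0],6.5],[[0,0,13],[0,0,0],6.5]]'
python3 -c "
from h import *
dl(465.3,-41,150,0)
d=shot('side','s25');crop('s25',220,280,370,400,5,'c38')"
```

```text
time: 29.17
tool_pos: [505.2, 481.6, -15.9]
ee_rot: [0.044, 3.141, 0.001]
force: [-4.2, -1.5, 3.6]
gripper_width: 49.1
time: 29.58
tool_pos: [504.3, 480.9, 12.6]
ee_rot: [-0.044, -3.138, 0.003]
force: [-0.5, 0.2, 0.3]
gripper_width: 65.3
time: 30.0
tool_pos: [506.2, 482.3, 150.4]
ee_rot: [0.044, 3.135, 0.008]
force: [0.0, 0.2, 0.6]
gripper_width: 64.9
t 30.0 pos [506.2 482.3 150.4] F [0.  0.2 0.6] w 64.9
  shift cm [-4.090e+00 -5.233e+01 -4.000e-02] turn deg [ 8.000e-02  5.200e-01 -8.839e+01]
```

View pics/c38.png

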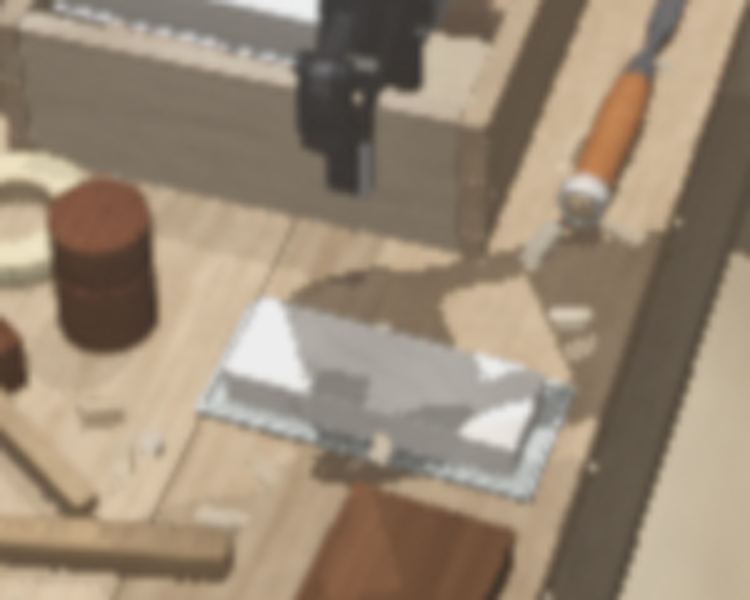

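```bash

python3 -m jog '[[[-0.3,-3.8,0],[0,0,-7],6.5],[[-0.6,-7.6,0],[0,0,-14],6.5],[[-0.9,-11.4,0],[0,0,-21],6.5],[[-1.2,-15.2,0],[0,0,-28],6.5],[[-1.5,-19,0],[0,0,-35],6.5]]'
python3 -m jog '[[[-0.3,-3.8,0],[0,0,-7],6.5],[[-0.6,-7.6,0],[0,0,-14],6.5],[[-0.9,-11.4,0],[0,0,-21],6.5],[[-1.2,-15.2,0],[0,0,-28],6.5],[[-1.5,-19,0],[0,0,-35],6.5]]'
python3 -m jog '[[[-0.3,-3.8,0],[0,0,-6],6.5],[[-0.6,-7.6,0],[0,0,-12],6.5],[[-0.9,-11.4,-2],[0,0,-18],6.5],[[-1.1,-14,-5],[0,0,-18.4],6.5],[[-1.1,-14,-8],[0,0,-18.4],6.5]]'
python3 -c "
from h import *
dl(465.3,-41,30,0)
d=shot('top','t26');crop('t26',165,225,215,300,8,'c39')
d=shot('side','s26');crop('s26',280,180,420,300,5,'c40')"
```

```text
time: 30.47
tool_pos: [489.4, 289.9, 146.2]
ee_rot: [0.995, 2.978, 0.001]
force: [0.1, -0.8, 0.0]
gripper_width: 64.8
time: 30.88
tool_pos: [473.4, 98.2, 145.8]
ee_rot: [1.852, 2.536, -0.001]
force: [0.7, -0.2, 0.9]
gripper_width: 64.8
time: 31.3
tool_pos: [462.4, -45.9, 65.0]
ee_rot: [2.238, 2.2, -0.001]
force: [1.5, 0.0, -0.4]
gripper_width: 64.9
t 31.3 pos [462.4 -45.9  65. ] F [ 1.5  0.  -0.4] w 64.9
  shift cm [ 0.29  0.49 -3.5 ] turn deg [0.19 0.12 0.97]
```

View pics/c39.png

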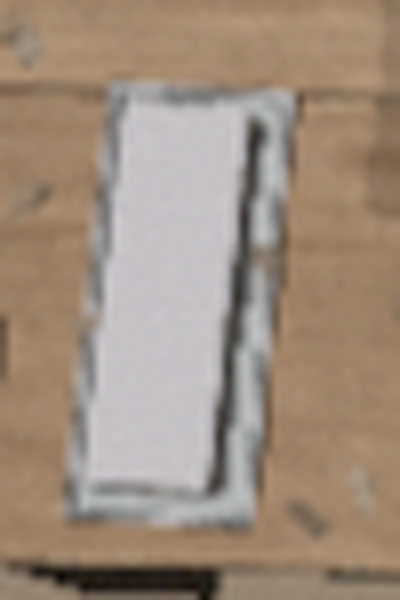

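View pics/c40.png

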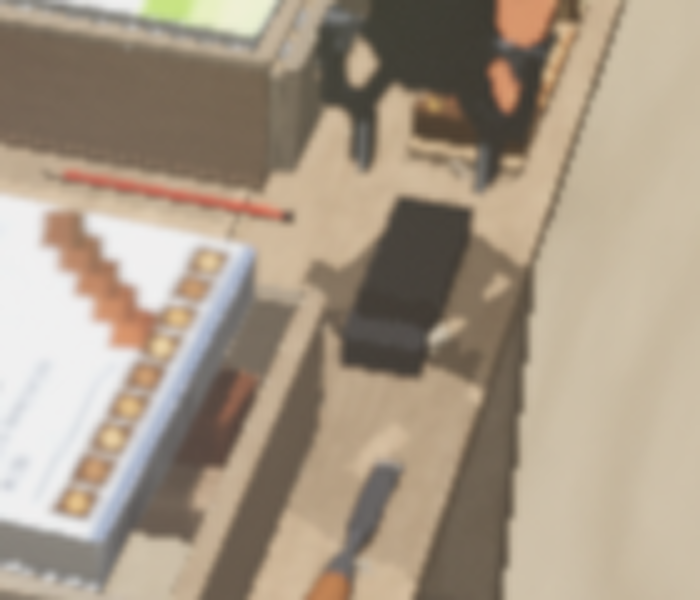

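```bash

python3 -c "
from h import *
d=load('t26')
P=np.array([px(d,165+(x+.5)/8-.5,225+(y+.5)/8-.5,27)[:2] for x,y in [(122,100),(248,107),(212,491),(88,486)]]);print(P.round(1),P.mean(0)); e=P[0]-P[3]+P[1]-P[2];print(np.degrees(np.arctan2(e[1],e[0])))"
python3 -m jog '[[[0.3,0.5,-1],[0.2,0.1,1],6.5],[[0.3,0.5,-2],[0.2,0.1,1],6.5],[[0.3,0.5,-4],[0.2,0.1,1],6.5],[[0.3,0.5,-6],[0.2,0.1,1],6.5],[[0.3,0.5,-7],[0.2,0.1,1],6.5]]'
python3 -c "
from h import *
dl(465.3,-41,-17,0)"
```

```text
[[583.9 503.5]
 [582.5 453.5]
 [430.2 457. ]
 [430.9 505.3]] [506.86719411 479.8230199 ]
-0.9962702124232735
time: 31.82
tool_pos: [462.5, -35.8, -8.0]
ee_rot: [-2.208, -2.219, 0.007]
force: [-0.2, 0.1, -0.2]
gripper_width: 65.0
t 31.82 pos [462.5 -35.8  -8. ] F [-0.2  0.1 -0.2] w 65.0
  shift cm [ 0.28 -0.52 -0.9 ] turn deg [-0.3  -0.63 -0.27]
```

```bash

python3 -m jog '[[[0.28,-0.5,0],[-0.3,-0.6,-0.3],6.5],[[0.28,-0.5,-0.4],[-0.3,-0.6,-0.3],6.5],[[0.28,-0.5,-0.8],[-0.3,-0.6,-0.3],6.5],[[0.28,-0.5,-0.9],[-0.3,-0.6,-0.3],6.5]]'
python3 -c "
from h import *
dl(465.3,-41,-17,0)"
python3 -m jog '[[[0,0,0],[0,0,0],6.0],[[0,0,0],[0,0,0],5.5],[[0,0,0],[0,0,0],5.0],[[0,0,0],[0,0,0],4.0],[[0,0,0],[0,0,0],4.0]]' 60
python3 -c "
from h import *
d=shot('side','s27');crop('s27',280,180,420,300,5,'c41')"
```

```text
time: 32.15
tool_pos: [465.7, -40.7, -16.5]
ee_rot: [2.221, 2.221, -0.0]
force: [0.1, 0.3, -0.0]
gripper_width: 65.1
t 32.15 pos [465.7 -40.7 -16.5] F [ 0.1  0.3 -0. ] w 65.1
  shift cm [-0.04 -0.03 -0.05] turn deg [0.02 0.02 0.  ]
time: 32.57
tool_pos: [465.7, -40.7, -15.6]
ee_rot: [2.22, 2.221, 0.0]
force: [-2.8, 0.6, 9.6]
gripper_width: 49.2
```

View pics/c41.png

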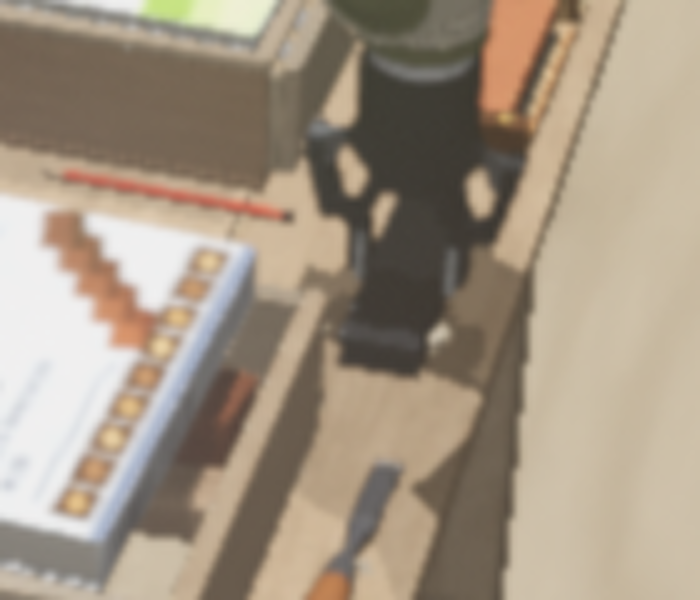

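```bash

python3 -m jog '[[[0,0,0.3],[0,0,0],4.0],[[0,0,1],[0,0,0],4.0],[[0,0,2],[0,0,0],4.0],[[0,0,4],[0,0,0],4.0],[[0,0,7],[0,0,0],4.0]]'
python3 -m jog '[[[0,0,3],[0,0,0],4.0],[[0,0,6.5],[0,0,0],4.0],[[0,0,10],[0,0,0],4.0],[[0,0,13],[0,0,0],4.0],[[0,0,13.5],[0,0,0],4.0]]'
python3 -m jog '[[[0.5,0,0],[0,0,7],4.0],[[1,0,0],[0,0,14],4.0],[[1.5,0,0],[0,0,21],4.0],[[2,0,0],[0,0,28],4.0],[[2.5,0,0],[0,0,35],4.0]]'
python3 -m jog '[[[0.5,0,0],[0,0,7],4.0],[[1,0,0],[0,0,14],4.0],[[1.5,0,0],[0,0,21],4.0],[[2,0,0],[0,0,28],4.0],[[2.5,0,0],[0,0,35],4.0]]'
python3 -c "
from h import *
dl(673.2,-4.8,190,87.3)"
```

```text
time: 33.03
tool_pos: [464.2, -40.3, 53.8]
ee_rot: [-2.219, -2.219, 0.003]
force: [-0.0, -0.6, -4.4]
gripper_width: 49.1
time: 33.45
tool_pos: [465.7, -40.7, 193.9]
ee_rot: [2.218, 2.219, 0.003]
force: [0.9, -0.6, -3.6]
gripper_width: 48.9
time: 33.87
tool_pos: [490.1, -40.4, 192.8]
ee_rot: [1.441, 2.79, 0.004]
force: [-0.0, 0.3, -4.2]
gripper_width: 49.1
time: 34.28
tool_pos: [514.5, -40.2, 191.5]
ee_rot: [-0.526, -3.094, -0.005]
force: [0.1, 0.0, -4.8]
gripper_width: 49.4
t 34.28 pos [514.5 -40.2 191.5] F [ 0.1  0.  -4.8] w 49.4
  shift cm [15.87  3.54 -0.15] turn deg [-0.19 -0.15 16.61]
```

```bash

python3 -m jog '[[[2,0.7,0.3],[0,0,5.5],4.0],[[4,1.4,0.3],[0,0,11],4.0],[[7,2.1,0.3],[0,0,16.6],4.0],[[10,2.8,0.3],[0,0,16.6],4.0],[[12.5,3.5,0.3],[0,0,16.6],4.0]]'
python3 -m jog '[[[2,0,0],[0,0,0],4.0],[[3.2,0,0],[0,0,0],4.0],[[3.2,0,0],[0,0,0],4.0]]'
python3 -c "
from h import *
dl(673.2,-4.8,190,87.3)
shot('top','t28');crop('t28',300,140,400,260,5,'c42')"
```

```text
time: 34.7
tool_pos: [640.4, -4.6, 192.7]
ee_rot: [-0.073, -3.135, -0.005]
force: [1.5, -0.3, -4.2]
gripper_width: 49.1
time: 34.95
tool_pos: [673.4, -4.5, 189.8]
ee_rot: [-0.073, -3.132, -0.006]
force: [-0.1, -0.4, -4.3]
gripper_width: 49.1
t 34.95 pos [673.4  -4.5 189.8] F [-0.1 -0.4 -4.3] w 49.1
  shift cm [-0.02 -0.03  0.02] turn deg [-0.24 -0.52 -0.03]
```

View pics/c42.png

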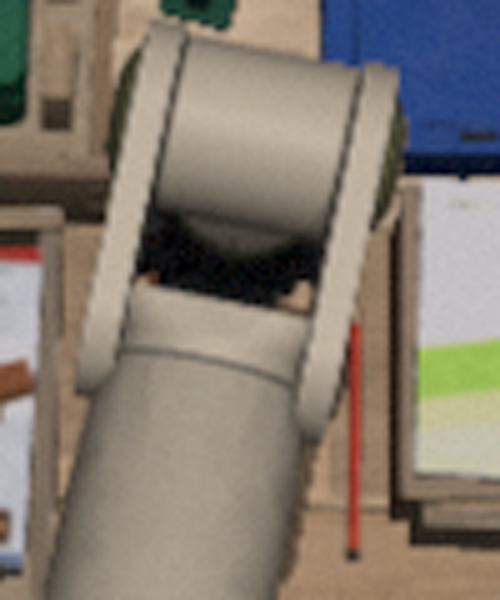

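```bash

python3 -m jog '[[[0,0,-1.5],[-0.2,-0.5,0],4.0],[[0,0,-3],[-0.2,-0.5,0],4.0],[[0,0,-4.5],[-0.2,-0.5,0],4.0],[[0,0,-6],[-0.2,-0.5,0],4.0],[[0,0,-7.5],[-0.2,-0.5,0],4.0]]'
python3 -m jog '[[[0,0,-1.5],[0,0,0],4.0],[[0,0,-3],[0,0,0],4.0],[[0,0,-4.5],[0,0,0],4.0],[[0,0,-6],[0,0,0],4.0],[[0,0,-6],[0,0,0],4.0]]'
python3 -c "
from h import *
dl(673.2,-4.8,10,87.3)
d=shot('side','s29');crop('s29',240,150,380,270,5,'c43')"
```

```text
time: 35.42
tool_pos: [670.8, -4.5, 114.3]
ee_rot: [-0.074, -3.138, -0.001]
force: [-0.4, 0.1, -4.5]
gripper_width: 49.2
time: 35.83
tool_pos: [667.8, -4.2, 50.9]
ee_rot: [-0.074, -3.131, -0.003]
force: [-1.8, -0.4, -4.5]
gripper_width: 49.2
t 35.83 pos [667.8  -4.2  50.9] F [-1.8 -0.4 -4.5] w 49.2
  shift cm [ 0.54 -0.06 -4.09] turn deg [-0.12 -0.53  0.  ]
```

View pics/c43.png

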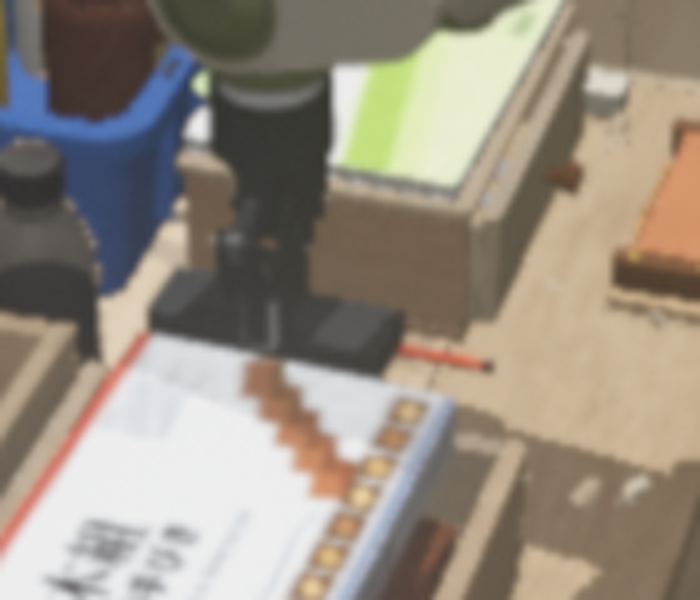

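```bash

python3 -c "
from h import *
d=load('s29')
for x,y in [(178,269),(405,310),(150,308),(393,350)]: print(px(d,240+x/5-.4,150+y/5-.4,92).round(1))"
python3 -m jog '[[[0.5,0,0],[-0.1,-0.5,0],4.0],[[0.5,0,-1],[-0.1,-0.5,0],4.0],[[0.5,0,-2],[-0.1,-0.5,0],4.0],[[0.5,0,-2.5],[-0.1,-0.5,0],4.0],[[0.5,0,-2.5],[-0.1,-0.5,0],4.0]]'
python3 -c "
from h import *
dl(673.2,-4.8,0,87.3)"
```

```text
[739.9 -25.8  92. ]
[592.7 -25.8  92. ]
[742.1  18.5  92. ]
[587.9  15.9  92. ]
time: 36.3
tool_pos: [672.8, -4.2, 26.0]
ee_rot: [-0.074, -3.14, -0.001]
force: [0.4, 0.7, -4.4]
gripper_width: 49.3
t 36.3 pos [672.8  -4.2  26. ] F [ 0.4  0.7 -4.4] w 49.3
  shift cm [ 0.04 -0.06 -2.6 ] turn deg [-0.03 -0.06  0.  ]
```

```bash

python3 -m jog '[[[0.05,-0.05,-1],[0,0,0],4.0],[[0.05,-0.05,-2],[0,0,0],4.0],[[0.05,-0.05,-3],[0,0,0],4.0],[[0.05,-0.05,-3.4],[0,0,0],4.0],[[0.05,-0.05,-3.4],[0,0,0],4.0]]'
python3 -c "
from h import *
dl(673.2,-4.8,-11,87.3)"
python3 -m jog '[[[0,0,-0.1],[0,0,0],4.0],[[0,0,-0.1],[0,0,0],4.0]]'
python3 -m jog '[[[0,0,-0.1],[0,0,0],4.0],[[0,0,-0.1],[0,0,0],4.0]]'
```

```text
time: 36.72
tool_pos: [672.8, -4.6, -9.4]
ee_rot: [-0.074, -3.138, -0.001]
force: [-0.5, -0.5, -5.2]
gripper_width: 48.9
t 36.72 pos [672.8  -4.6  -9.4] F [-0.5 -0.5 -5.2] w 48.9
  shift cm [ 0.04 -0.02 -0.16] turn deg [-0.05 -0.18  0.  ]
time: 36.88
tool_pos: [673.0, -4.7, -10.3]
ee_rot: [-0.074, -3.138, -0.001]
force: [0.5, 0.2, -4.8]
gripper_width: 49.0
time: 37.05
tool_pos: [673.2, -4.7, -10.5]
ee_rot: [-0.074, -3.139, -0.001]
force: [-1.7, 0.7, 1.2]
gripper_width: 49.2
```

Seated at the predicted height. I'll release, rise, and back off to inspect.

```bash

python3 -m jog '[[[0,0,0],[0,0,0],5.3],[[0,0,0],[0,0,0],5.8],[[0,0,0],[0,0,0],6.5],[[0,0,1],[0,0,0],6.5],[[0,0,3],[0,0,0],6.5]]' 20
python3 -m jog '[[[0,0,3],[0,0,0],6.5],[[0,0,6],[0,0,0],6.5],[[0,0,10],[0,0,0],6.5],[[0,0,14],[0,0,0],6.5],[[0,0,17],[0,0,0],6.5]]'
python3 -m jog '[[[-4,0,0],[0,0,0],6.5],[[-8,0,0],[0,0,0],6.5],[[-12,0,0],[0,0,0],6.5],[[-16,0,0],[0,0,0],6.5],[[-20,0,0],[0,0,0],6.5]]'
python3 -m jog '[[[-2,-4,0],[0,0,0],6.5],[[-4,-8,0],[0,0,0],6.5],[[-6,-12,0],[0,0,0],6.5],[[-6,-15,0],[0,0,0],6.5],[[-6,-15,0],[0,0,0],6.5]]'
python3 -c "
from h import *
shot('top','t30');shot('side','s30');crop('t30',315,175,365,255,7,'c44')"
```

```text
time: 37.47
tool_pos: [672.0, -4.5, 18.2]
ee_rot: [-0.074, -3.135, -0.002]
force: [0.3, -0.2, 0.4]
gripper_width: 64.9
time: 37.88
tool_pos: [672.4, -4.5, 193.1]
ee_rot: [-0.074, -3.139, -0.001]
force: [1.3, -0.4, 0.2]
gripper_width: 65.3
time: 38.3
tool_pos: [470.4, -4.3, 193.9]
ee_rot: [0.074, 3.141, 0.0]
force: [1.0, -0.7, 0.4]
gripper_width: 64.8
time: 38.72
tool_pos: [409.6, -159.8, 195.0]
ee_rot: [0.083, 3.138, -0.005]
force: [-0.4, 0.1, -0.5]
gripper_width: 65.1
```

View pics/t30.png

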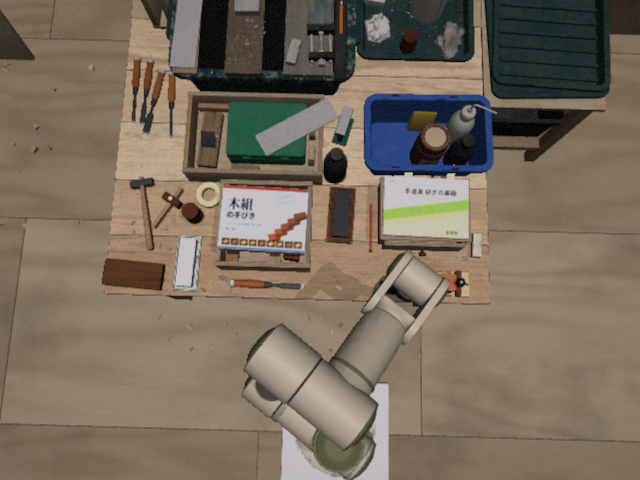

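View pics/c44.png

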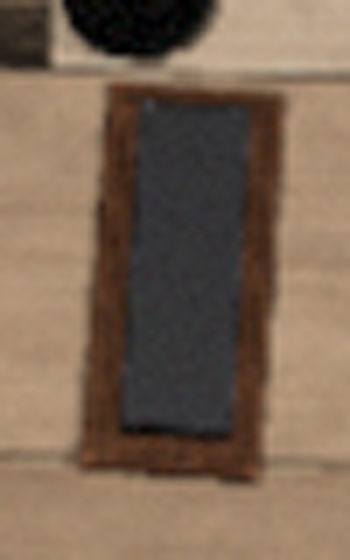

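View pics/s30.png

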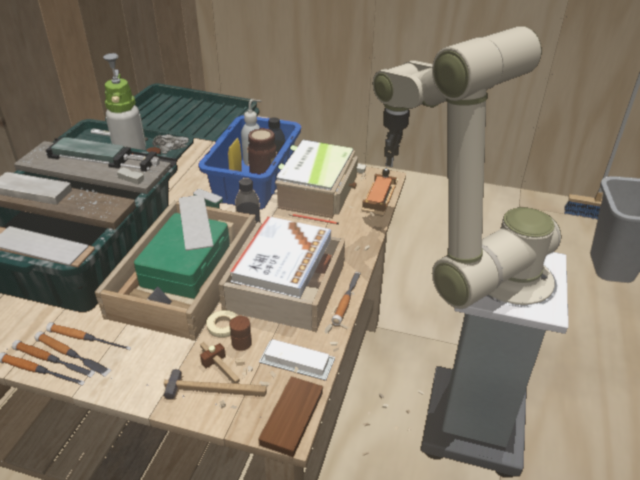

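```bash

python3 -c "
from h import *
d=load('t30')
def q(d,pts,u0,v0,s,z):
    P=np.array([px(d,(x+.5)/s-.5+u0,(y+.5)/s-.5+v0,z)[:2] for x,y in pts]); return P.mean(0)
print('coarse',q(d,[(142,104),(250,106),(234,434),(120,430)],315,175,7,30),'box',q(d,[(108,85),(284,93),(262,480),(80,466)],315,175,7,11))
d2=load('t21')
print('medium',q(d2,[(142,300),(533,317),(531,446),(139,433)],390,235,8,37),'jaw gap end', 'stop', q(d2,[(96,268),(137,268),(133,468),(92,468)],390,235,8,38),'knob',px(d2,390+566/8,235+380/8,58))
def plane(d,poly,n):
    m=np.zeros((480,640),np.uint8);cv2.fillPoly(m,[np.array(poly,np.int32)],1);m=cv2.erode(m,np.ones((3,3)))
    v,u=np.nonzero(m);P=np.array([px(d,a,b) for a,b in zip(u,v)]);A=np.c_[P[:,:2]-P[:,:2].mean(0),np.ones(len(P))]
    print(n,'tilt,z',np.linalg.lstsq(A,P[:,2],rcond=None)[0].round(3),len(P))
plane(d,[(335,190),(350,190),(348,236),(332,236)],'coarse')
plane(d,[(181,238),(195,239),(191,286),(176,285)],'fine')
plane(d2,[(408,273),(455,275),(455,290),(407,289)],'medium')
s=sense();print(s['time'],s['tool_pos'])
"
```

```text
coarse [676.23976164  -5.50918853] box [675.21517877  -5.08511881]
medium [ 463.68257702 -288.93037729] jaw gap end stop [ 463.67778366 -202.92062891] knob [ 459.82172708 -373.61014512   58.        ]
coarse tilt,z [ 1.0000e-03 -9.0000e-03  3.0519e+01] 648
fine tilt,z [-0.0000e+00 -6.0000e-03  2.7218e+01] 615
medium tilt,z [8.0000e-03 1.1000e-02 3.6856e+01] 671
38.8167 [ 410.14916079 -155.43447215  194.57321045]
```

```bash

python3 -m jog '[[[0,4,0],[0,0,0],6.5],[[0,8,0],[0,0,0],6.5],[[0,12,0],[0,0,0],6.5],[[0,16,0],[0,0,0],6.5],[[0,20,0],[0,0,0],6.5]]'
python3 -c "
from h import *
shot('top','t31');crop('t31',395,265,475,305,10,'c45');shot('side','s31');crop('s31',350,160,410,220,10,'c46')"
```

```text
time: 39.23
tool_pos: [409.4, 47.6, 195.2]
ee_rot: [0.076, 3.139, -0.0]
force: [0.8, -0.1, 1.0]
gripper_width: 65.1
```

View pics/c45.png

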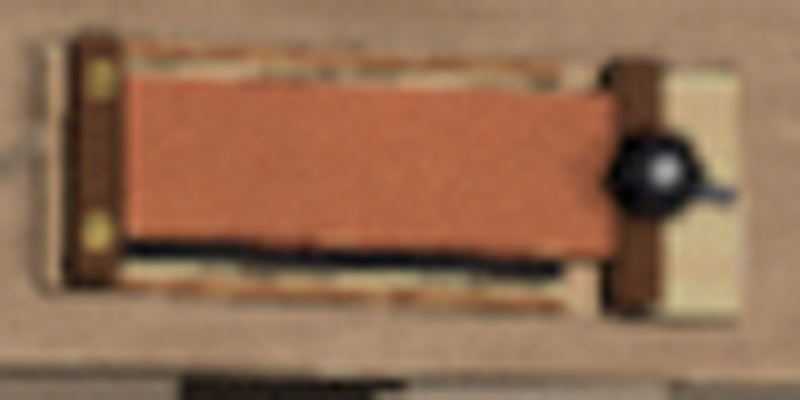

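View pics/c46.png

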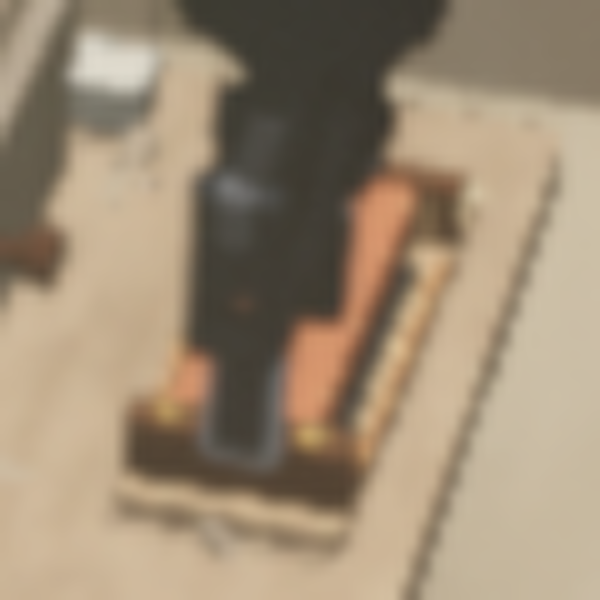

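The close-up shows the stone touching both the stop (left, about x=125) and the jaw (right, about x=612). All three stones are in place and the gripper is clear, so I'm handing in.

```bash
python3 -m jog '[[[0,0,0],[0,0,0],6.5],[[0,0,0],[0,0,0],6.5]]' && python3 -c "
from h import *
s=sense();print(np.abs(s['qvel']).max(), s['force']); r.job_done()"
```

```text
time: 39.5
tool_pos: [408.6, 51.6, 195.5]
ee_rot: [0.06, 3.139, 0.002]
force: [-0.3, -1.1, 0.9]
gripper_width: 64.9
0.04813266162945694 [-0.2986914  -1.0779646   0.88533744]
the job is handed in; nothing more can be done
```

I moved all three stones to their new places and handed the job in at about 39.5 s. The dark grey stone waited on the clear bench. The orange-brown one went from the tray to the clamp, and I slid the jaw up by its knob. Then the white one went from the box to the tray, and the dark grey one from the bench to the box. I noticed no drops or stone-to-stone contact.

My last camera checks, good to about 2 mm:

| Stone | Place | Distance from its middle | Tilt (rad) |
|---|---|---|---|
| Dark grey | Wooden box | about 1 mm | under 0.015 |
| White | Steel tray | about 1 mm | under 0.015 |
| Orange-brown | Clamp | about 3–4 mm | under 0.015 |

- **Heights:** each stone's top was within about 1 mm of what it should be, so each lies flat on its floor.
- **Clamp jaw:** the jaw slid 16 mm and then stopped firmly at about 11 N. The close-up shows the stone touching both jaw and stop.

Two checks disagreed:
- **Gripper height:** the reported tool height did not match the fingertips. With the fingers 50–65 mm open, the tips were about 30 mm above the reported point. I set grasp and placing heights by contact and by camera instead.
- **Jaw reading:** estimated from the knob's position in the picture, the jaw reads about 4 mm. The firm stop suggests about 2 mm. Both are under the 6 mm limit.

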